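# Turn a tray of nuts over between two trays

### The job

The nuts in the open tray have to be turned so that their other faces are up. Lay the empty tray mouth-down over the full one, rim on rim with the handles together, then grip both handles at once, lift the pair, turn it right over and lay it back on the stand where the full tray was, against the lip. Leave the old tray on top as a cover, and do not spill a nut.

Things in the scene. Friction and masses are not known exactly. Their poses are not given: they have to be found in the camera images.
- stand_full: Fixed grey stand of the full tray: plate 85 x 46 mm (narrower than a tray) tilted 45 deg on a dark foot 130 x 90 x 8 mm. Origin on the worktop under the foot (foot spans x -60 to +70 mm). x horizontal, to the plate's low side (down the slope), z up. A tray mouth-up against the lip has its origin at x 11, y 0, z 69 mm; its handle overhangs the high end freely.
- stand_full_lip (a point): Middle of the low end of stand_full's plate surface, where the lip begins; the lip stands 30 mm off the plate, square to it. In stand axes it is at x 45, z 35 mm; the plate's high end is at x -15, z 95 mm.
- stand_empty: Second stand, same shape and axes; it holds the empty tray mouth-down at the start (that tray's origin at x 19, y 0, z 78 mm). Which stand is left and which right varies.
- tray_full: Loose aluminium tray with four nuts, mouth up at 45 deg on stand_full, against its lip. About 90 g. Body 96 (x) x 62 (y) x 12 mm (z) outside, walls 4, floor 3, 9 mm deep inside. Origin: centre of the floor's underside; z points out of the mouth (rim at z 12 mm), x down the slope, -x to the handle at the high end.
- tray_full_handle (a point): Middle of the handle of tray_full, in the rim plane: a flat tongue 48 mm long (tray x -48 to -96 mm), 36 wide, 8 thick, flush with the rim (tray z 4 to 12 mm). With the trays mouth to mouth the two tongues lie on each other, 16 mm together, free above and below; pinched there across the thickness with about 25 N the pair stays shut while turned.
- tray_empty: Loose empty tray like tray_full, mouth-down on stand_empty: x down the slope, z into the plate. Each long side has a rib at the floor edge (x +-22, z 0 to 5 mm), 68 mm over both: carry it by the ribs, gripper straight down, fingertips not over 15 mm below the ribs or they strike the other tray. Laid rim on rim, its origin is 24 mm along tray_full's z from that tray's origin.
- tray_empty_handle (a point): Middle of the handle of tray_empty, in its rim plane; the same tongue as on tray_full.
- nut_1: One of four alike steel nuts lying flat in the full tray: 19 x 22 mm, 10 mm high, 17 g. Origin: centre of its lower face; z along its bore, away from the tray floor at the start. The shut trays leave 18 mm inside, too low for a nut to tumble.
- nut_2: One of four alike steel nuts lying flat in the full tray: 19 x 22 mm, 10 mm high, 17 g. Origin: centre of its lower face; z along its bore, away from the tray floor at the start. The shut trays leave 18 mm inside, too low for a nut to tumble.
- nut_3: One of four alike steel nuts lying flat in the full tray: 19 x 22 mm, 10 mm high, 17 g. Origin: centre of its lower face; z along its bore, away from the tray floor at the start. The shut trays leave 18 mm inside, too low for a nut to tumble.
- nut_4: One of four alike steel nuts lying flat in the full tray: 19 x 22 mm, 10 mm high, 17 g. Origin: centre of its lower face; z along its bore, away from the tray floor at the start. The shut trays leave 18 mm inside, too low for a nut to tumble.
Mind the look-alikes: they are no part of the job. What is shaped like the tray_empty but brown is not meant. What is shaped like the tray_full but yellow is not meant.

How it is judged:
By the outcome, as a careful person would: the job done as asked, in the order asked, and still so for the second after the job is handed in, with the robot touching nothing.
It also fails if it takes over 58 s, if anything falls off the work surface, if the arm or the gripper's body presses on something with over 40 N, if the wrist force passes 120 N, or if a joint passes its speed limit or range.

### The arm

A 6-joint arm with a two-finger parallel gripper is mounted at the origin on a cart in front of the work surface, level with it; the furniture and walls round the work are solid. World frame = base frame: x ahead of the robot, y to its left, z up, the work surface at z = 0. Lengths are in mm, angles in rad, forces in N, time in s.
With the tool pointing down it reaches from about 350 to 925 mm from the base axis. Payload 6.4 kg.
Tool frame: the origin (TCP) lies between the finger pads; the fingertips stand 22 mm ahead of it and the grasp point (between the pads) lies 3 mm ahead of it; z points along the fingers, y is the direction in which the jaws open and shut (so a half turn about z gives the same grasp; the last joint's range is limited). The gripper opens to 94 mm and grips with 3 to 60 N. Pads are 16 mm wide; open, the fingers measure 119 mm over their backs; the gripper's body (75 mm by 177 mm) begins 78 mm behind the grasp point.
Start: joints at [1.084, 0.245, 1.558, -0, 1.339, -0.174], TCP at [200.018, 618.471, 227.455] pointing down, gripper open.
Joint ranges: [-3.13, 3.13], [-1.02, 2.26], [0.13, 2.54], [-0.95, 4.09], [0.21, 2.88], [-2.74, 2.74]. Speed limits (rad/s): [2.57, 2.57, 3.14, 3.14, 3.14, 3.14].

### API

Orientations are given as a rotation vector (axis times angle).
In Python, from rig import arm, vision, finish_job gives the robot as it stands.
- The arm moves only by the shell command python3 -m pendant 'ROWS' [OPENING] [FORCE]. ROWS is JSON, a list of rows, each a list of 2 entries, a list of its own where there are three numbers: the shift along the world's x, y, z in m, then the turn, a rotation vector about the world's x, y, z in rad. A call has 1 to 10 rows; each row is the pose to reach, as a shift and turn from the pose commanded when the call began; what a row does not reach only later rows make up. A row lasts 1/10 s, in which the tool goes at most 50 mm and 8.59 degrees, less where a joint would pass 70% of its speed; a pose out of reach is approached as far as the arm can. A call with a gripper value outside its range is refused whole. OPENING is the closure, from 0 (fully open) to 1 (shut), set as the call begins (- or left out, the last holds). The fingers move at their own pace and stop on an object; FORCE is the grip in N (left out, the last holds). Time passes only in rows, so rows that repeat a pose let the fingers close. It gives the time, the measured TCP pose, the force and the opening at its end, in the units of the state.
- arm.sense(): the state, without advancing time (a new reading comes with each control period).
- vision.get_image(name): name is "scene" or "top"; returns the picture (384x512x3 uint8, red, green, blue); there is no depth.
- vision.calibration(name): a dict with "fx", "fy", "cx", "cy" (pixels), "origin" and "attitude" of the camera in the world. Camera axes: x right, y up, looking along -z (the intrinsics and any distortion apply to the point x, -y, -z); pixel columns grow to the right and rows downward; lengths in mm; the calibration is good to about 2 mm. A picture is of the moment at which its call begins. calibration takes no time and is no camera call.
- finish_job(): hands the job in, once; it reports no verdict.
The state is a dict: "time": time; "joint_positions": joint angles; "qvel": joint speeds; "tau": joint torques, N m; "ee_pos": TCP position; "orientation": TCP orientation; "wrist_force": force on the tool from outside, world axes, zero at the start; "ft_torque": the same for the moment, N m; "finger_gap": opening from 0.0 (shut) to 1.0 (fully open).
Only numpy, scipy, OpenCV 4.12 (cv2) and the standard library are available. Lean on these libraries where they do the work, as an engineer would, in place of code of your own. Each camera call takes 0.05 s, during which the arm holds its last target.

## Working session

There is one attempt and no reset: what is moved stays moved. The work goes in short steps, Python scripts to look and compute and a shell command to move; the robot and the scene stay as the last step left them, time stands still between calls to the robot, and variables do not carry over. Pictures are saved under pics/ and viewed, and the job is handed in when it is done.

```bash
ls; mkdir -p pics; python3 - <<'E'
from rig import arm, vision
import cv2
print(arm.sense())
for n in("scene","top"):
    im=vision.get_image(n); cv2.imwrite(f"pics/{n}0.png",im[:,:,::-1]); print(n,vision.calibration(n))
E
```

```text
pics
{'time': 0.0, 'joint_positions': array([ 1.08389279e+00,  2.45804997e-01,  1.55902336e+00,  1.18621101e-05,
        1.33869282e+00, -1.74083936e-01]), 'qvel': array([-0.00076066,  0.00065213, -0.00049519, -0.0007005 ,  0.00077596,
       -0.00141062]), 'tau': array([ 1.04808638e-03, -4.15829408e+01, -3.14607561e+01,  6.85811508e-02,
        3.32126592e-02, -1.26394189e-04]), 'ee_pos': array([199.74534446, 617.95327554, 226.34610719]), 'orientation': array([-4.89279678e-01, -3.10261200e+00,  2.85892162e-03]), 'wrist_force': array([ 0.38525616,  0.31694003, -0.03612682]), 'ft_torque': array([-0.07618146, -0.06119352,  0.0087995 ]), 'finger_gap': 1.0014835965115845}
scene {'fx': 480.6193418603053, 'fy': 480.6193418603053, 'cx': 259.43938143449725, 'cy': 182.03652901024628, 'origin': array([  25.97679475, -576.69687225,  983.75382129]), 'attitude': array([ 0.66594257, -0.23825248, -0.67228586])}
top {'fx': 477.40928968876057, 'fy': 477.40928968876057, 'cx': 260.6731775659799, 'cy': 192.73130554955327, 'origin': array([ 366.84000125,  -10.44293483, 1293.73356125]), 'attitude': array([ 0.08837784, -0.08328381, -1.57287284])}
```

View pics/scene0.png

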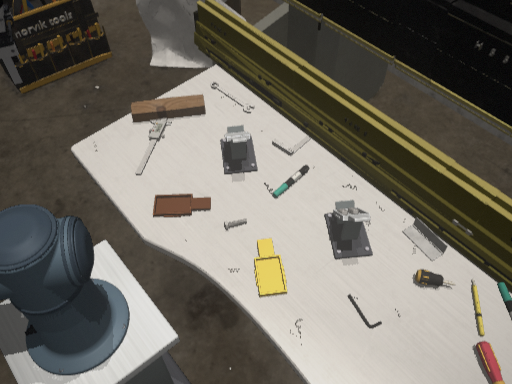

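View pics/top0.png

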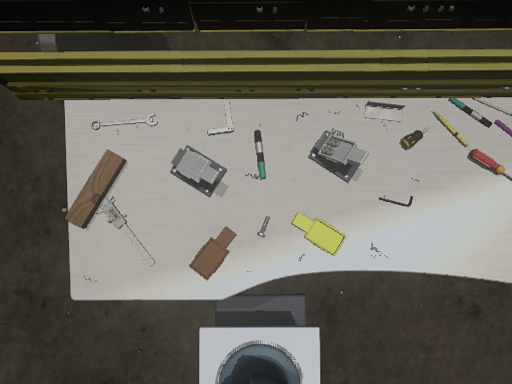

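```bash
python3 - <<'E'
import cv2,numpy as np
s=cv2.imread("pics/scene0.png");t=cv2.imread("pics/top0.png")
def c(im,x,y,w=60,h=60,k=6): return cv2.resize(im[y:y+h,x:x+w],None,fx=k,fy=k,interpolation=cv2.INTER_CUBIC)
cv2.imwrite("pics/crop_t.png",np.hstack([c(t,168,140,64),c(t,306,122,64)]))
cv2.imwrite("pics/crop_s.png",np.hstack([c(s,210,120,60,65),c(s,318,197,60,65)]))
E
```

```text
(no output)
```

View pics/crop_t.png

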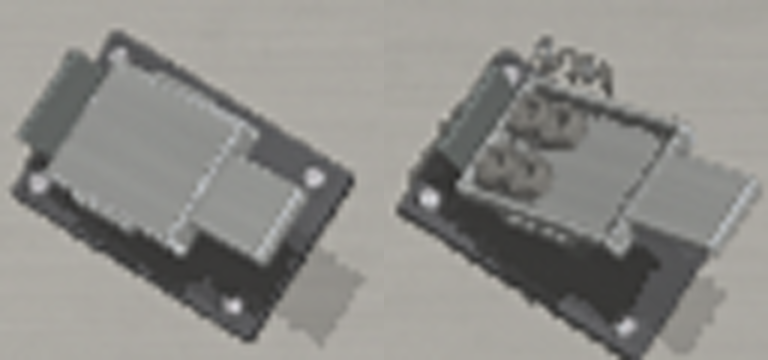

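View pics/crop_s.png

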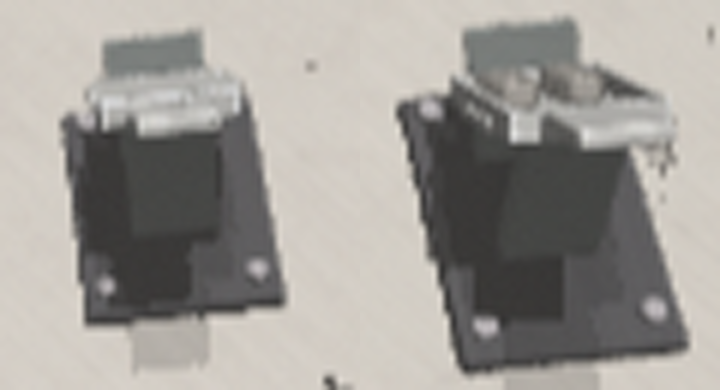

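```bash
cat > h.py <<'E'
import numpy as np,cv2
from scipy.spatial.transform import Rotation as R
from scipy.optimize import least_squares
from rig import arm,vision
def ray(n,px):
    c=vision.calibration(n);px=np.atleast_2d(px).astype(float)
    d=np.c_[(px[:,0]-c['cx'])/c['fx'],-(px[:,1]-c['cy'])/c['fy'],-np.ones(len(px))]
    return c['origin'],R.from_rotvec(c['attitude']).apply(d)
def plane(n,px,z):
    o,d=ray(n,px); return o+d*((z-o[2])/d[:,2])[:,None]
def proj(n,P):
    c=vision.calibration(n);p=R.from_rotvec(c['attitude']).inv().apply(np.atleast_2d(P)-c['origin'])
    return np.c_[c['cx']-c['fx']*p[:,0]/p[:,2],c['cy']+c['fy']*p[:,1]/p[:,2]]
def tri(pa,pb):
    oa,da=ray('top',pa);ob,db=ray('scene',pb);out=[]
    for a,b in zip(da,db):
        A=np.c_[a,-b];t=np.linalg.lstsq(A,ob-oa,rcond=None)[0]
        out.append(np.r_[(oa+a*t[0]+ob+b*t[1])/2,np.linalg.norm(oa+a*t[0]-ob-b*t[1])])
    return np.array(out)
E
python3 - <<'E'
from h import *
np.set_printoptions(precision=1,suppress=True)
k=6
def up(o,pts): return np.array(pts)/k+np.array(o)-0.42
# top crops: corner order
EL=up((168,140),[(115,30),(355,180),(250,342),(12,190)])
EF=up((306,122),[(505-384,48),(765-384+20,195),(640-384,365),(397-384,210)])
ELr=up((168,140),[(119,54),(314,177),(233,305),(39,182)])
EFr=up((306,122),[(513-384,74),(630-384,326),(429-384,198)])
for n,c in(("E",EL),("Er",ELr),("F",EF),("Fr",EFr)):
    P=plane('top',c,8);print(n,P[:,:2].tolist(),np.linalg.norm(np.diff(P[:,:2],axis=0),axis=1),P.mean(0))
SEr=up((210,120),[(105,286),(258,268)]);SFr=up((318,197),[(486-360,326),(654-360,307),(430-360,110)])
print("scene Er",plane('scene',SEr,8)); print("scene Fr",plane('scene',SFr,8))
E
python3 - <<'E'
import cv2,numpy as np
t=cv2.imread("pics/top0.png")
cv2.imwrite("pics/crop_t2.png",cv2.resize(t[122:192,300:375],None,fx=8,fy=8,interpolation=cv2.INTER_CUBIC))
E
```

```text
E [[641.4419631456212, 195.6363956949798], [571.6786965084757, 85.67789213491099], [497.9276668657976, 132.77124412152813], [567.7317525850668, 241.4507778864814]] [130.2  87.5 129.2] [569.7 163.9   8. ]
Er [[630.2902231023986, 193.66160354707375], [573.1338877202975, 104.30845892698477], [514.766974196003, 140.59456794594402], [571.3549871345683, 229.2420304657928]] [106.1  68.7 105.2] [572.4 167.    8. ]
F [[681.718898254607, -185.96697666237708], [612.8476743008241, -312.1080990760827], [535.0845753890392, -244.3024126871223], [606.6700365947644, -135.44289035140764]] [143.7 103.2 130.3] [ 609.1 -219.5    8. ]
Fr [[669.5607197672974, -189.40128428501154], [552.9172738691628, -240.1952401192135], [612.1511969087217, -150.08916109935956]] [127.2 107.8] [ 611.5 -193.2    8. ]
scene Er [[511.3 143.1   8. ]
 [571.  106.8   8. ]]
scene Fr [[ 551.1 -235.6    8. ]
 [ 608.  -272.3    8. ]
 [ 608.9 -147.8    8. ]]
```

View pics/crop_t2.png

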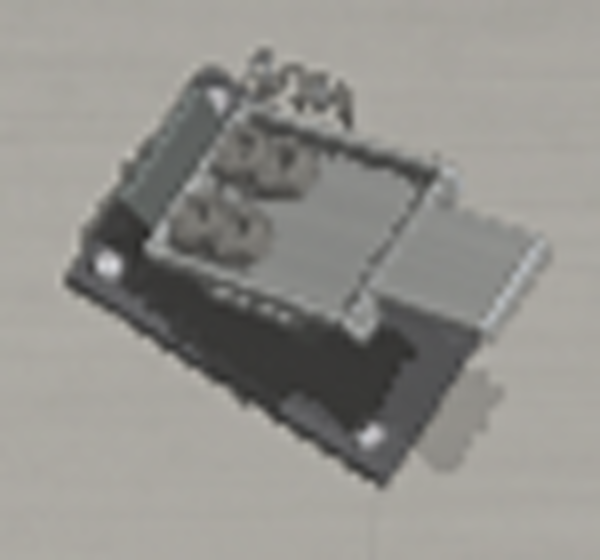

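```bash
cat >> h.py <<'E'
def stand(o,yaw):
    a=np.radians(yaw);M=np.array([[np.cos(a),-np.sin(a),0],[np.sin(a),np.cos(a),0],[0,0,1]])
    return lambda P: np.array([o[0],o[1],0])+np.atleast_2d(P)@M.T
s=.5**.5
def trayE(P): # tray_empty axes at start -> stand
    P=np.atleast_2d(P);return np.array([19,0,78])+P@np.array([[s,0,-s],[0,-1,0],[-s,0,-s]])
def trayF(P):
    P=np.atleast_2d(P);return np.array([11,0,69])+P@np.array([[s,0,-s],[0,1,0],[s,0,s]])
E
python3 - <<'E'
from h import *
np.set_printoptions(precision=1,suppress=True)
c=dict(t=cv2.imread("pics/top0.png"),s=cv2.imread("pics/scene0.png"))
box=[[48,31,0],[48,-31,0],[-48,-31,0],[-48,31,0]]; rim=[[48,31,12],[48,-31,12],[-48,-31,12],[-48,31,12]]
h=[[-96,18,12],[-96,-18,12]]
E=stand((568.3,164.0),57.4);F=stand((607,-216.6),56.7)
ims=[]
for nm,key,(x0,y0),S,T,pts in [("top","t",(168,140),E,trayE,box+h),("top","t",(306,122),F,trayF,rim+h),("scene","s",(210,110),E,trayE,box+h),("scene","s",(318,190),F,trayF,rim+h)]:
    k=6;im=cv2.resize(c[key][y0:y0+64,x0:x0+64],None,fx=k,fy=k,interpolation=cv2.INTER_CUBIC)
    p=proj(nm,S(T(pts)))
    print(nm,p.tolist())
    for q in p:
        cv2.circle(im,tuple(int(v) for v in ((q-[x0,y0]+.5)*k)),3,(0,0,255),-1)
    ims.append(im)
cv2.imwrite("pics/ov.png",cv2.resize(np.vstack([np.hstack(ims[:2]),np.hstack(ims[2:])]),(600,600)))
E
```

```text
top [[185.92609539209587, 148.57243774655026], [173.0617471245605, 168.01920251379815], [190.63705745104602, 178.02742076455777], [204.18796843603465, 157.37217797328148], [214.52398151273113, 169.0279524032257], [206.50421678191276, 181.3285350484149]]
top [[316.32390961178567, 152.6930785977196], [328.76340645377405, 133.52017944256218], [355.30535035139576, 141.6688642651949], [342.2436623099407, 162.02803583204337], [359.22338104600016, 162.70612536257053], [367.00153310123915, 150.50737180687116]]
scene [[247.3368401152699, 129.39287575834948], [225.23411748271064, 131.48730502540644], [225.9105108795982, 130.84527873444318], [249.69606921426325, 128.59367393604984], [246.31778010218656, 133.44243855347014], [231.97512492949005, 134.81100181689334]]
scene [[333.36783555359114, 207.8429889264236], [358.2969306974433, 205.36953556318028], [370.4695664196232, 211.1924180268398], [343.3785062158197, 213.90960872387046], [355.0393999232018, 216.76422838679997], [371.482619280046, 215.10486916130478]]
```

View pics/ov.png

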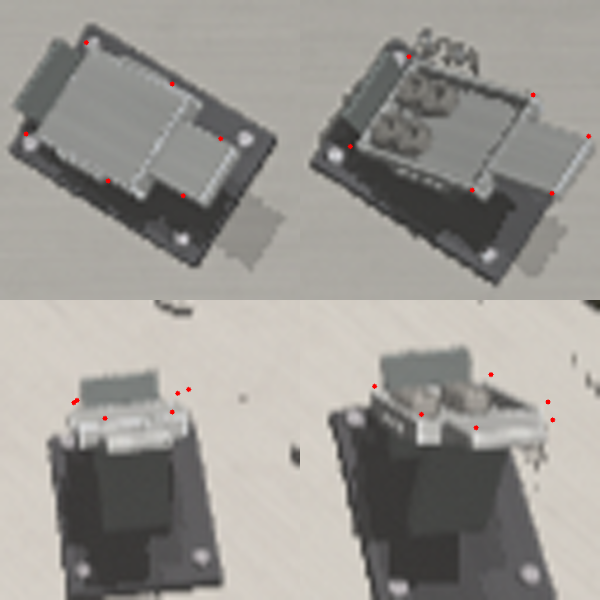

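```bash
python3 - <<'E'
from h import *
np.set_printoptions(precision=1,suppress=True)
def up(o,pts,k=6): return np.array(pts)/k+np.array(o)-0.42
tE=up((168,140),[(305,195),(262,262),(314,177),(233,305)]); sE=up((210,120),[(220,130),(138,135),(258,268),(105,286)])
# order top: right, bottom ; scene: right one?
print(tri(tE,sE))
print(tri(tE[:2],sE[[1,0]]))
tF=np.r_[up((300,122),[(550,240),(490,335)],8),up((306,122),[(246,326),(45,198)])]; sF=up((318,197),[(305,140),(210,145),(126,326),(70,110)])
print(tri(tF,sF))
c=cv2.imread("pics/scene0.png");t=cv2.imread("pics/top0.png")
f=lambda im,x,y:cv2.resize(im[y:y+36,x:x+40],None,fx=10,fy=10,interpolation=cv2.INTER_NEAREST)
cv2.imwrite("pics/z.png",np.vstack([np.hstack([f(c,215,120),f(c,334,197)]),np.hstack([f(t,190,145),f(t,336,135)])])[:, :])
E
```

```text
[[546.9  98.6 119.3   1.9]
 [518.1 116.3 121.7   3.2]
 [571.6 105.    9.5   3.2]
 [512.9 141.6   8.6   4.3]]
[[531.1 106.4 125.3  36. ]
 [532.5 106.8 120.1  31.1]]
[[ 591.4 -269.6  135.6    8.3]
 [ 561.6 -250.   138.4    7.6]
 [ 550.6 -238.1   12.3    4.1]
 [ 610.5 -148.9    8.4    3.9]]
```

View pics/z.png

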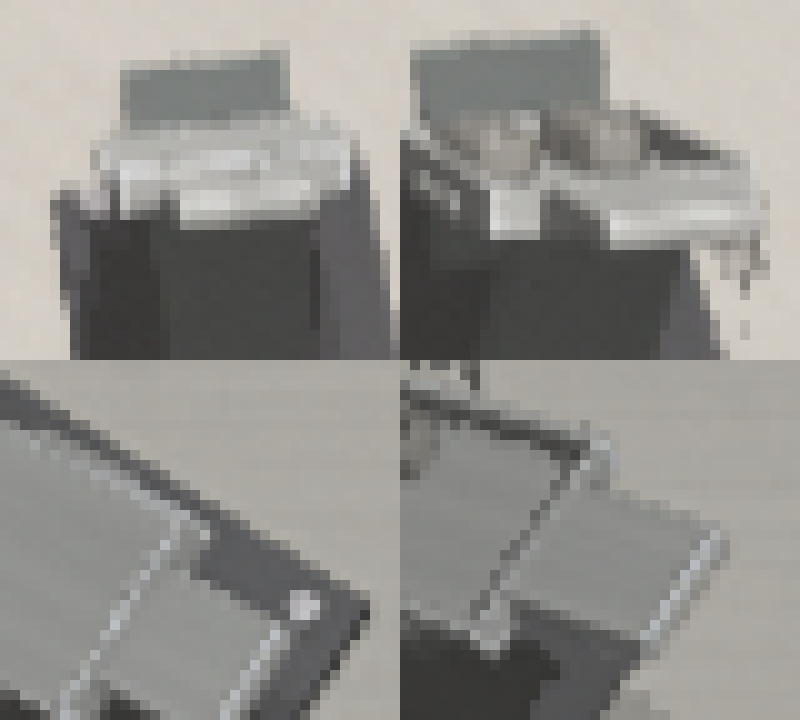

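```bash
python3 - <<'E'
from h import *
np.set_printoptions(precision=1,suppress=True)
E=stand((568.3,164.0),57.4)
t=[(180,147.8),(170.8,162),(210.5,161.5),(198.3,181.2)]; q=[(243.3,124.7),(226.7,126.7),(249.5,138.3),(226.5,141)]
P=tri(t,q);print(P)
a=np.radians(57.4);u=np.array([np.cos(a),np.sin(a)]);v=np.array([-u[1],u[0]])
for p in list(P)+[[532.5,107.5,120.5]]: d=np.array(p[:2])-[568.3,164.0];print(d@u,d@v,p[2])
E
```

```text
[[622.5 207.   51.6   2.5]
 [583.9 231.6  50.1   4.5]
 [577.5 122.   92.3   4.2]
 [526.4 153.   91.9   5.5]]
65.46201391195628 -22.463427258039506 51.5934926025883
65.34122483973208 23.24887231421361 50.06956242452611
-30.3983005140538 -30.349522228162982 92.26047401004428
-31.852200974261766 29.358556728053003 91.94251047599857
-66.88655453414951 -0.2807535400319179 120.5
```

```bash
python3 - <<'E'
import cv2,numpy as np
c=cv2.imread("pics/scene0.png");t=cv2.imread("pics/top0.png")
def f(im,x,y,w,h,k=16):
    o=cv2.resize(im[y:y+h,x:x+w],None,fx=k,fy=k,interpolation=cv2.INTER_NEAREST)
    o=cv2.convertScaleAbs(o,alpha=1.2)
    for i in range(0,w,5): cv2.line(o,(i*k,0),(i*k,h*k),(0,180,0) if (x+i)%10 else (0,0,255),1); 
    for j in range(0,h,5): cv2.line(o,(0,j*k),(w*k,j*k),(0,180,0) if (y+j)%10 else (0,0,255),1)
    return o
cv2.imwrite("pics/zE_t.png",f(t,170,140,50,37));cv2.imwrite("pics/zE_s.png",f(c,220,120,35,30,20))
cv2.imwrite("pics/zF_t.png",f(t,310,130,60,37,13));cv2.imwrite("pics/zF_s.png",f(c,330,195,45,30))
E
```

```text
(no output)
```

View pics/zE_t.png

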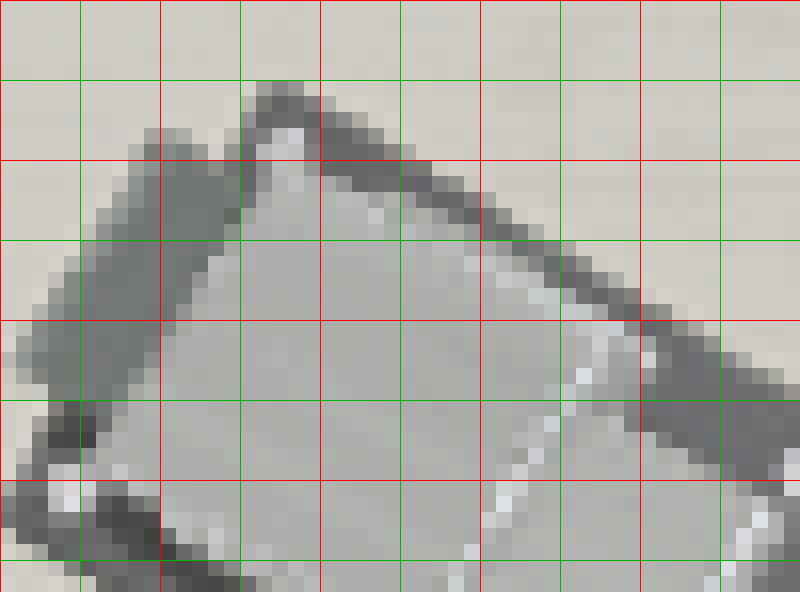

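View pics/zE_s.png

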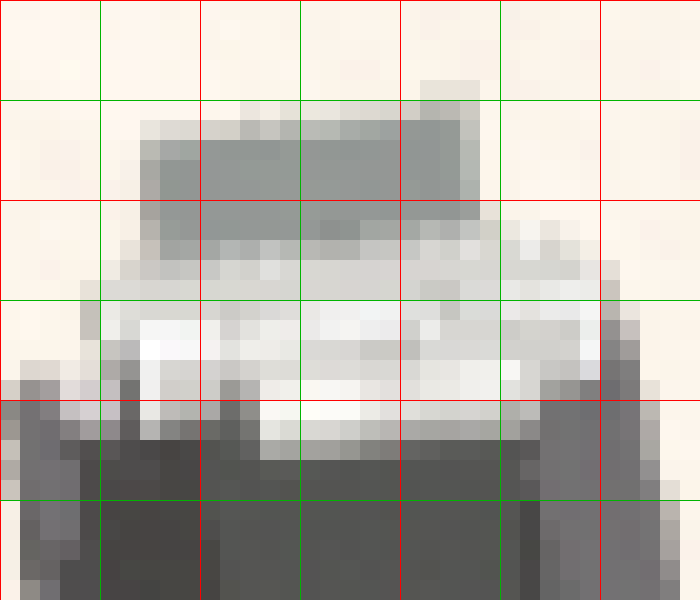

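View pics/zF_t.png

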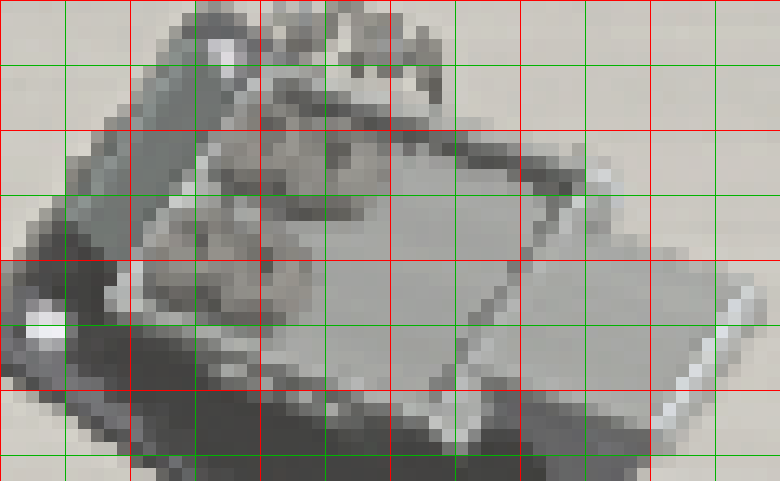

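View pics/zF_s.png

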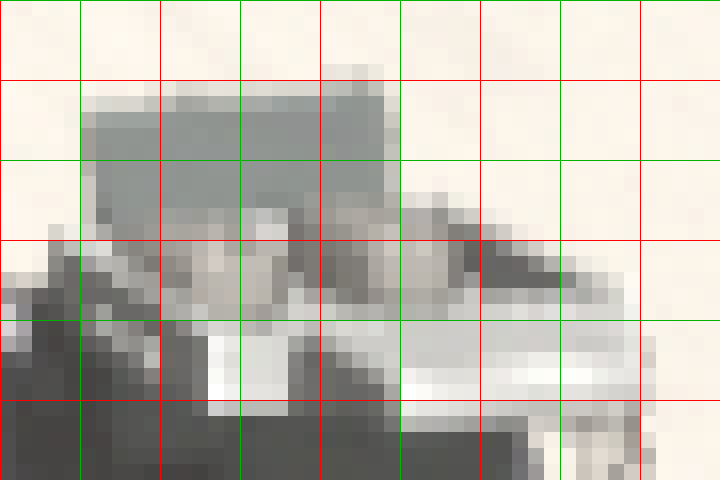

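```bash
cat > fit.py <<'E'
from h import *
np.set_printoptions(precision=2,suppress=True)
def up(o,pts,k): return np.array(pts)/k+np.array(o)-0.5
def pose(p,kind):
    x,y,z,yaw,tilt,roll=p
    Rm=R.from_euler('ZYX',[yaw,tilt,roll],degrees=True).as_matrix()  # x axis down slope, z normal up
    if kind=='E': Rm=Rm@np.diag([1,-1,-1])
    return Rm
def fit(kind,mt,pt,ms,ps,p0):
    def res(p):
        Rm=pose(p,kind);o=p[:3]
        r=[]
        if len(mt): r.append((proj('top',np.array(mt)@Rm.T+o)-pt).ravel())
        if len(ms): r.append((proj('scene',np.array(ms)@Rm.T+o+np.r_[p[6:8],0])-ps).ravel())
        r.append(np.r_[p[5]/2,p[6:8]/3])
        return np.concatenate(r)
    s=least_squares(res,list(p0)+[0,0],loss='soft_l1');print(kind,s.x);print(res(s.x)[:-3].reshape(-1,2).T)
    return s.x
E
python3 - <<'E'
from fit import *
mt=[(48,31,0),(48,-31,0),(-48,31,0),(-48,31,12),(-96,18,12),(-48,-31,12),(-96,-18,12)]
pt=np.array([(188.2,149.8),(175.75,167.9),(207,160.1),(210.7,161.1),(218.3,172),(198.3,181.2),(211.2,183.2)])
ms=[(-48,-31,12),(-48,31,12),(-96,-18,12),(-96,18,12),(-48,-31,0),(48,31,0),(48,-31,0)]
ps=up((220,120),[(140,440),(605,375),(260,460),(520,440),(140,320),(560,225),(140,245)],20)
p0=[578,180,78,57.4,45,0]
fit('E',mt,pt,ms,ps,p0);fit('E',mt,pt,[],[],p0)
mt=[(48,31,12),(-48,-31,12),(-96,18,12),(-96,-18,12),(-48,31,12),(48,-31,12)]
pt=up((310,130),[(115,290),(610,165),(650,435),(745,285),(445,405),(255,80)],13)
ms=[(-48,31,12),(-48,31,0),(-96,18,12),(-96,18,4),(-96,-18,12),(48,31,12),(-48,-31,12),(48,-31,12)]
ps=up((330,195),[(208,335),(208,415),(400,368),(400,432),(635,350),(85,235),(615,285),(415,200)],16)
p0=[613,-207,69,56.7,45,0]
fit('F',mt,pt,ms,ps,p0);fit('F',mt,pt,[],[],p0)
E
```

```text
Traceback (most recent call last):
  File "fit.py", line 17, in fit
    s=least_squares(res,list(p0)+[0,0],loss='soft_l1');print(kind,s.x);print(res(s.x)[:-3].reshape(-1,2).T)
  File "fit.py", line 11, in res
    Rm=pose(p,kind);o=p[:3]
  File "fit.py", line 5, in pose
    x,y,z,yaw,tilt,roll=p
    ^^^^^^^^^^^^^^^^^^^
ValueError: too many values to unpack (expected 6)
```

```bash
sed -i 's/roll=p$/roll=p[:6]/' fit.py; cat > f1.py <<'E'
from fit import *
mt=[(48,31,0),(48,-31,0),(-48,31,0),(-48,31,12),(-96,18,12),(-48,-31,12),(-96,-18,12)]
pt=np.array([(188.2,149.8),(175.75,167.9),(207,160.1),(210.7,161.1),(218.3,172),(198.3,181.2),(211.2,183.2)])
ms=[(-48,-31,12),(-48,31,12),(-96,-18,12),(-96,18,12),(-48,-31,0),(48,31,0),(48,-31,0)]
ps=up((220,120),[(140,440),(605,375),(260,460),(520,440),(140,320),(560,225),(140,245)],20)
p0=[578,180,78,57.4,45,0]
fit('E',mt,pt,ms,ps,p0);fit('E',mt,pt,[],[],p0)
mt=[(48,31,12),(-48,-31,12),(-96,18,12),(-96,-18,12),(-48,31,12),(48,-31,12)]
pt=up((310,130),[(115,290),(610,165),(650,435),(745,285),(445,405),(255,80)],13)
ms=[(-48,31,12),(-48,31,0),(-96,18,12),(-96,18,4),(-96,-18,12),(48,31,12),(-48,-31,12),(48,-31,12)]
ps=up((330,195),[(208,335),(208,415),(400,368),(400,432),(635,350),(85,235),(615,285),(415,200)],16)
p0=[613,-207,69,56.7,45,0]
fit('F',mt,pt,ms,ps,p0);fit('F',mt,pt,[],[],p0)
E
python3 f1.py
```

```text
E [577.77 174.31  69.07  56.38  39.53  -0.58  -1.2    2.17]
[[-0.55 -1.08  1.    0.21  0.74 -0.89 -0.19  0.21  0.62 -0.29  0.98 -0.24
   0.26 -0.8 ]
 [-1.3  -0.15 -0.64  0.59 -0.01  0.69  0.86 -0.76  0.27 -0.37 -0.71  0.65
   0.3   1.35]]
E [589.32 183.79  -3.78  57.33  38.64  -0.38   0.     0.  ]
[[-0.26  0.16  0.73 -0.24  0.15 -0.3  -0.14]
 [-0.15  0.12 -0.17  0.88 -0.35 -0.02 -0.1 ]]
F [ 612.72 -210.22   63.83   56.56   45.65    0.14   -1.18    3.54]
[[-1.12 -0.5   0.16  0.65 -0.9   0.56 -0.18  0.19 -0.66 -0.41  1.05 -2.29
   1.4   1.95]
 [ 1.4  -0.05  0.01 -0.56  1.71 -1.48 -0.33 -0.05  0.29 -0.03 -0.17  0.21
   0.21  0.04]]
F [ 634.93 -226.86  -38.38   57.66   40.93    0.54    0.      0.  ]
[[ 0.03 -1.03  0.34 -0.03 -0.06  0.53]
 [ 0.25  0.53 -0.48 -0.11  0.81 -1.38]]
```

```bash
cat > st.py <<'E'
from h import *
import json
s_=arm.sense()
np.set_printoptions(precision=4,suppress=True)
print('t',round(s_['time'],2),'q',s_['joint_positions'],'p',s_['ee_pos'].round(1),'ori',s_['orientation'],'\nF',s_['wrist_force'].round(1),'T',s_['ft_torque'].round(2),'gap',round(s_['finger_gap'],3))
Rm=R.from_rotvec(s_['orientation']).as_matrix();print('x',Rm[:,0],'y',Rm[:,1],'z',Rm[:,2])
open('log.jsonl','a').write(json.dumps([s_['joint_positions'].tolist(),s_['ee_pos'].tolist(),s_['orientation'].tolist()])+'\n')
E
python3 st.py
python3 -m pendant '[[[0.03,-0.035,0],[0,0,-0.146]],[[0.06,-0.07,0],[0,0,-0.292]],[[0.09,-0.105,0],[0,0,-0.438]],[[0.12,-0.14,0],[0,0,-0.584]],[[0.15,-0.175,0],[0,0,-0.73]],[[0.18,-0.21,0],[0,0,-0.876]],[[0.21,-0.245,0],[0,0,-1.022]],[[0.24,-0.28,0],[0,0,-1.168]],[[0.27,-0.315,0],[0,0,-1.314]],[[0.3,-0.35,0],[0,0,-1.46]]]' 0
python3 st.py
```

```text
t 0.1 q [ 1.0839  0.2457  1.5589 -0.      1.3387 -0.1741] p [199.8 618.  226.5] ori [-0.4892 -3.1027  0.0025] 
F [ 0.  -0.4 -0.1] T [-0.03  0.03  0.02] gap 1.003
x [-0.9515  0.3077  0.0003] y [ 0.3077  0.9515 -0.0017] z [-0.0008 -0.0015 -1.    ]
time: 1.1
ee_pos: [500.7, 266.8, 227.1]
orientation: [-2.44, -1.978, 0.001]
wrist_force: [0.5, 0.9, 1.3]
finger_gap: 0.998
t 1.1 q [0.2897 0.0536 1.7722 0.0001 1.3163 0.4978] p [500.7 266.8 227.1] ori [-2.44   -1.9785  0.0007] 
F [0.5 0.9 1.3] T [-0.05  0.09  0.02] gap 0.998
x [ 0.2066  0.9784 -0.0002] y [ 0.9784 -0.2066 -0.0005] z [-0.0005 -0.0001 -1.    ]
```

```bash
python3 -m pendant '[[[0.025,-0.03,-0.015],[0,0,-0.13]],[[0.05,-0.06,-0.03],[0,0,-0.26]],[[0.076,-0.092,-0.047],[0,0,-0.367]],[[0.076,-0.092,-0.047],[0,0,-0.367]]]'
python3 st.py
python3 - <<'E'
from h import *
t=vision.get_image('top');c=vision.get_image('scene')
cv2.imwrite("pics/t1.png",t[:,:,::-1]);cv2.imwrite("pics/s1.png",c[:,:,::-1])
f=lambda im,x,y,w=66,h=80,k=6:cv2.resize(im[y:y+h,x:x+w,::-1],None,fx=k,fy=k,interpolation=cv2.INTER_CUBIC)
cv2.imwrite("pics/h1.png",np.hstack([f(t,165,110),f(c,205,90)]))
E
```

```text
time: 1.5
ee_pos: [576.6, 172.7, 177.3]
orientation: [-2.759, -1.499, 0.007]
wrist_force: [0.3, 0.5, -0.3]
finger_gap: 1.002
t 1.5 q [ 0.1032  0.1861  1.7221 -0.0009  1.2381  0.6788] p [576.6 172.7 177.3] ori [-2.7595 -1.4995  0.0073] 
F [ 0.3  0.5 -0.3] T [0.01 0.12 0.  ] gap 1.002
x [ 0.5441  0.839  -0.0036] y [ 0.839  -0.5441 -0.0031] z [-0.0046 -0.0013 -1.    ]
```

View pics/h1.png

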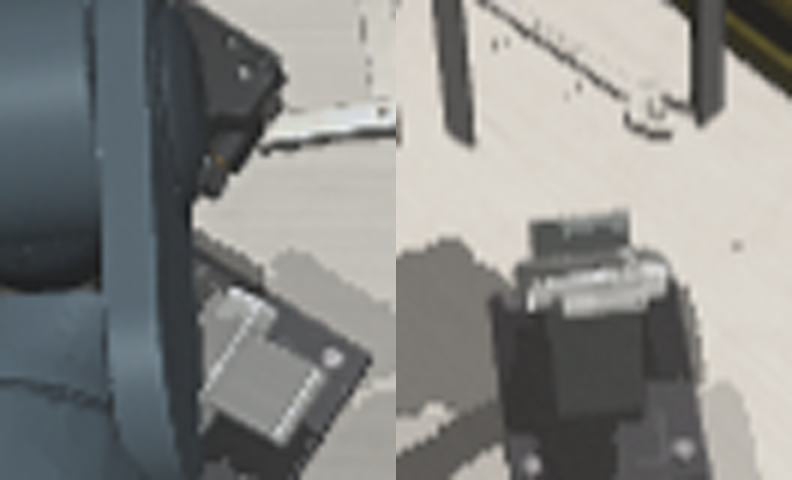

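```bash
python3 st.py; python3 - <<'E'
from h import *
st=arm.sense();Rm=R.from_rotvec(st['orientation']).as_matrix()
for y in(-59.5,-47,47,59.5):
  for x in(-8,8):
    print(y,x,proj('scene',st['ee_pos']+Rm@[x,y,22]).round(1))
c=cv2.imread('pics/s1.png')
o=cv2.resize(c[85:120,205:265],None,fx=13,fy=13,interpolation=cv2.INTER_NEAREST)
cv2.imwrite('pics/h2.png',o)
E
```

```text
t 1.6 q [0.1082 0.1823 1.7221 0.0003 1.2393 0.6779] p [575.7 175.9 179.5] ori [-2.7552 -1.5071  0.0029] 
F [0.4 0.5 0.4] T [-0.08  0.14  0.03] gap 1.0
x [ 0.5394  0.842  -0.0011] y [ 0.842  -0.5394 -0.0019] z [-0.0022  0.0001 -1.    ]
-59.5 -8 [[212.9 113.2]]
-59.5 8 [[212.4 109. ]]
-47 -8 [[217.8 112.8]]
-47 8 [[217.3 108.6]]
47 -8 [[254.5 109.5]]
47 8 [[253.7 105.4]]
59.5 -8 [[259.4 109. ]]
59.5 8 [[258.5 104.9]]
```

View pics/h2.png

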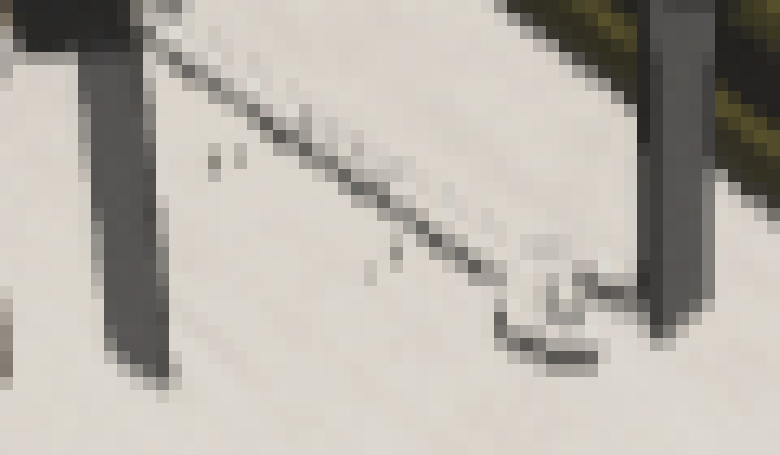

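```bash
python3 -m pendant '[[[-0.005,-0.005,-0.03],[0.0926,-0.0593,0]],[[-0.005,-0.005,-0.06],[0.0926,-0.0593,0]],[[-0.005,-0.005,-0.08],[0.0926,-0.0593,0]],[[-0.005,-0.005,-0.0926],[0.0926,-0.0593,0]],[[-0.005,-0.005,-0.0926],[0.0926,-0.0593,0]],[[-0.005,-0.005,-0.0926],[0.0926,-0.0593,0]]]'
python3 st.py
python3 - <<'E'
from h import *
t=vision.get_image('top');c=vision.get_image('scene')
cv2.imwrite("pics/t2.png",t[:,:,::-1]);cv2.imwrite("pics/s2.png",c[:,:,::-1])
f=lambda im,x,y,w=66,h=80,k=7:cv2.resize(im[y:y+h,x:x+w,::-1],None,fx=k,fy=k,interpolation=cv2.INTER_CUBIC)
cv2.imwrite("pics/h3.png",f(c,205,90,80,70,9))
E
```

```text
time: 2.2
ee_pos: [571.5, 172.2, 89.0]
orientation: [-2.706, -1.484, -0.151]
wrist_force: [-0.1, -1.1, 0.7]
finger_gap: 0.998
t 2.2 q [0.0638 0.2412 1.8402 0.1058 0.996  0.5767] p [571.5 172.2  89. ] ori [-2.7057 -1.4836 -0.1513] 
F [-0.1 -1.1  0.7] T [-0.05  0.14 -0.02] gap 0.998
x [0.5343 0.838  0.1108] y [ 0.8431 -0.5377  0.0013] z [ 0.0607  0.0927 -0.9938]
```

View pics/h3.png

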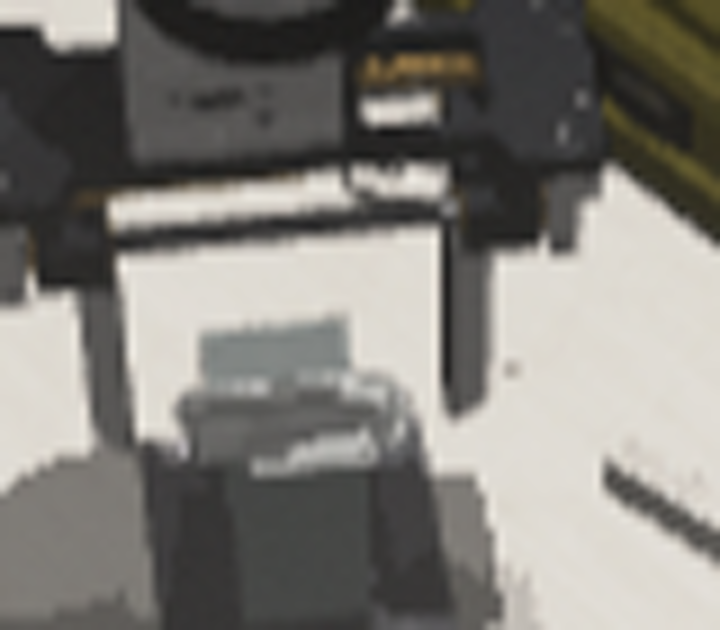

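```bash
python3 - <<'E'
from h import *
E=stand((566.9,165.3),57.4)
th=np.radians(38.7);X=np.array([np.cos(th),0,-np.sin(th)]);Z=np.array([-np.sin(th),0,-np.cos(th)]);Y=np.array([0,-1,0])
T=lambda p:E(np.array([15,0,74.7])+p[0]*X+p[1]*Y+p[2]*Z)
c=cv2.imread('pics/s2.png')
k=12;o=cv2.resize(c[115:150,210:265],None,fx=k,fy=k,interpolation=cv2.INTER_CUBIC)
for p in [(48,31,0),(48,-31,0),(-48,31,0),(-48,-31,0),(-48,31,12),(-48,-31,12),(-96,18,12),(-96,-18,12),(22,34,0),(-22,34,0),(22,-34,0),(-22,-34,0),(-6,34,2.5),(-6,-34,2.5)]:
    q=proj('scene',T(p))[0]; v=tuple(int(a) for a in (q-[210,115]+.5)*k); cv2.circle(o,v,3,(0,0,255) if abs(p[1])!=34 else (0,200,0),-1)
st=arm.sense();Rm=R.from_rotvec(st['orientation']).as_matrix()
for y in(-47,47):
  for x in(-8,8):
    q=proj('scene',st['ee_pos']+Rm@[x,y,22])[0];v=tuple(int(a) for a in (q-[210,115]+.5)*k); cv2.circle(o,v,3,(255,0,0),-1)
cv2.imwrite('pics/h4.png',o)
E
```

```text
(no output)
```

View pics/h4.png

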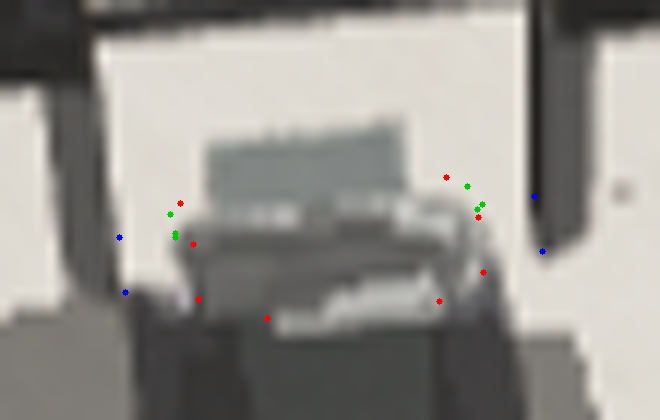

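```bash
python3 -m pendant '[[[0.001,-0.001,-0.003],[0,0,0]],[[0.001,-0.001,-0.003],[0,0,0]]]'
python3 -m pendant '[[[0,0,0],[0,0,0]],[[0,0,0],[0,0,0]],[[0,0,0],[0,0,0]],[[0,0,0],[0,0,0]],[[0,0,0],[0,0,0]],[[0,0,0],[0,0,0]]]' 1 40
python3 st.py
```

```text
time: 2.5
ee_pos: [572.4, 170.4, 85.3]
orientation: [-2.706, -1.482, -0.15]
wrist_force: [-0.3, -0.2, -0.7]
finger_gap: 1.001
time: 3.1
ee_pos: [572.0, 170.5, 84.9]
orientation: [-2.706, -1.482, -0.149]
wrist_force: [0.4, -0.9, 0.6]
finger_gap: 0.717
t 3.1 q [0.0607 0.2483 1.8404 0.1062 0.9907 0.5742] p [572.  170.5  84.9] ori [-2.7062 -1.4816 -0.1489] 
F [ 0.4 -0.9  0.6] T [-0.11  0.16 -0.03] gap 0.717
x [0.5355 0.8374 0.1097] y [ 0.8425 -0.5388  0.    ] z [ 0.0591  0.0924 -0.994 ]
```

```bash
python3 -m pendant '[[[0,0,0.01],[0,0,0]],[[0,0,0.03],[0,0,0]],[[0,0,0.06],[0,0,0]],[[0,0,0.1],[-0.0926,0.0593,0]],[[0,0,0.1],[-0.0926,0.0593,0]],[[0,0,0.1],[-0.0926,0.0593,0]]]'
python3 st.py
python3 - <<'E'
from h import *
t=vision.get_image('top');c=vision.get_image('scene')
cv2.imwrite("pics/t3.png",t[:,:,::-1]);cv2.imwrite("pics/s3.png",c[:,:,::-1])
f=lambda im,x,y,w=66,h=80,k=7:cv2.resize(im[y:y+h,x:x+w,::-1],None,fx=k,fy=k,interpolation=cv2.INTER_CUBIC)
cv2.imwrite("pics/h5.png",f(c,195,60,90,75,8))
E
```

```text
time: 3.7
ee_pos: [572.8, 171.0, 186.2]
orientation: [2.754, 1.51, 0.005]
wrist_force: [0.3, 1.5, -1.6]
finger_gap: 0.713
t 3.7 q [0.1003 0.1626 1.7316 0.0007 1.2442 0.6682] p [572.8 171.  186.2] ori [2.7545 1.5095 0.0051] 
F [ 0.3  1.5 -1.6] T [-0.03  0.08  0.02] gap 0.713
x [0.5381 0.8429 0.0025] y [ 0.8429 -0.5381  0.0021] z [ 0.0031  0.001  -1.    ]
```

View pics/h5.png

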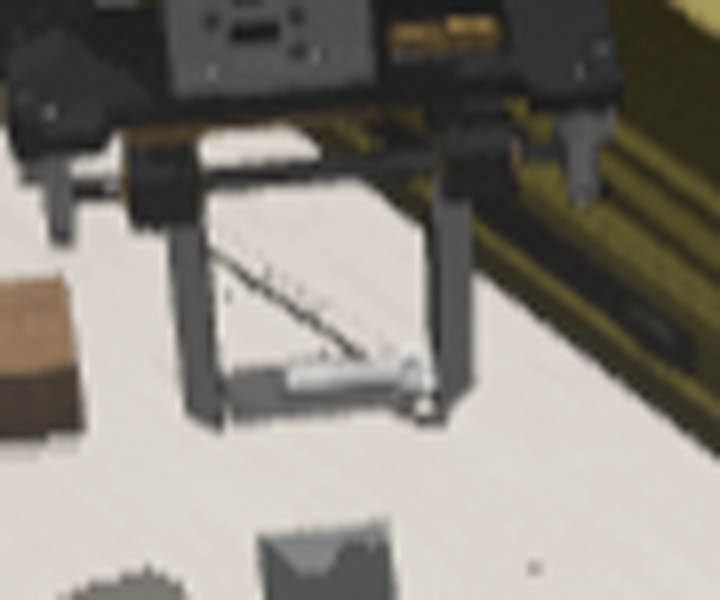

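View pics/t3.png

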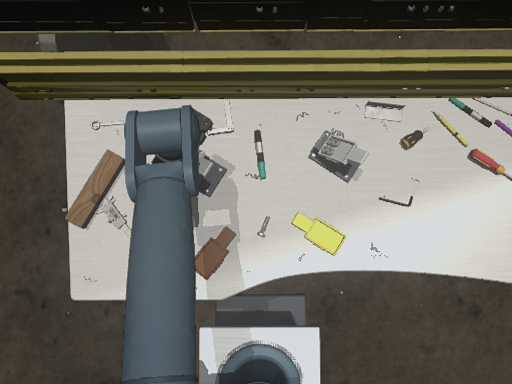

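```bash
python3 -m pendant '[[[0.003,-0.02,0],[0,0,0]],[[0.008,-0.06,0],[0,0,0]],[[0.013,-0.105,0],[0,0,0]],[[0.019,-0.15,0],[0,0,0]],[[0.024,-0.195,0],[0,0,0]],[[0.03,-0.24,0],[0,0,0]],[[0.036,-0.285,0],[0,0,-0.012]],[[0.041,-0.325,0],[0,0,-0.012]],[[0.044,-0.35,0],[0,0,-0.012]],[[0.046,-0.366,0],[0,0,-0.012]]]'
python3 st.py
python3 -m pendant '[[[0,0,-0.01],[0,0,0]],[[0,0,-0.02],[0,0,0]],[[0,0,-0.02],[0,0,0]],[[0,0,-0.02],[0,0,0]]]'
python3 st.py
python3 - <<'E'
from h import *
t=vision.get_image('top');c=vision.get_image('scene')
cv2.imwrite("pics/t4.png",t[:,:,::-1]);cv2.imwrite("pics/s4.png",c[:,:,::-1])
f=lambda im,x,y,w=66,h=80,k=7:cv2.resize(im[y:y+h,x:x+w,::-1],None,fx=k,fy=k,interpolation=cv2.INTER_CUBIC)
cv2.imwrite("pics/h6.png",f(c,310,160,85,65,9))
cv2.imwrite("pics/h6t.png",f(t,280,100,110,90,7))
E
```

```text
time: 4.8
ee_pos: [616.7, -197.5, 182.7]
orientation: [-2.764, -1.487, 0.003]
wrist_force: [-0.7, 0.3, -0.4]
finger_gap: 0.716
t 4.8 q [-0.4847  0.282   1.5978  0.0003  1.2651  0.0987] p [ 616.7 -197.5  182.7] ori [-2.764  -1.4873  0.0025] 
F [-0.7  0.3 -0.4] T [-0.02  0.12 -0.01] gap 0.716
x [ 0.5509  0.8345 -0.0001] y [ 0.8345 -0.5509 -0.0033] z [-0.0028  0.0018 -1.    ]
time: 5.2
ee_pos: [617.6, -193.9, 163.9]
orientation: [-2.762, -1.494, 0.001]
wrist_force: [-0.1, 0.8, -0.7]
finger_gap: 0.718
t 5.2 q [-0.4792  0.3     1.6119  0.0002  1.2316  0.1001] p [ 617.6 -193.9  163.9] ori [-2.762  -1.4935  0.0014] 
F [-0.1  0.8 -0.7] T [-0.1   0.13 -0.02] gap 0.718
x [0.5475 0.8368 0.    ] y [ 0.8368 -0.5475 -0.0019] z [-0.0016  0.0011 -1.    ]
```

View pics/h6.png

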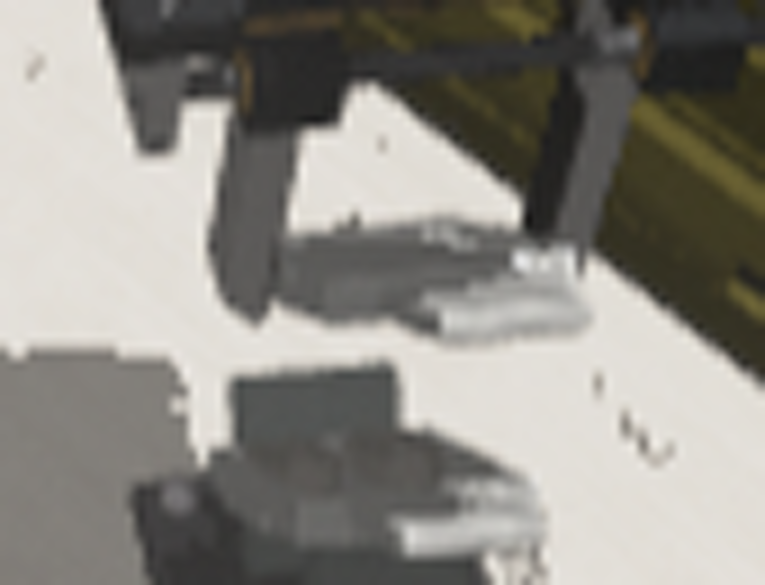

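View pics/h6t.png

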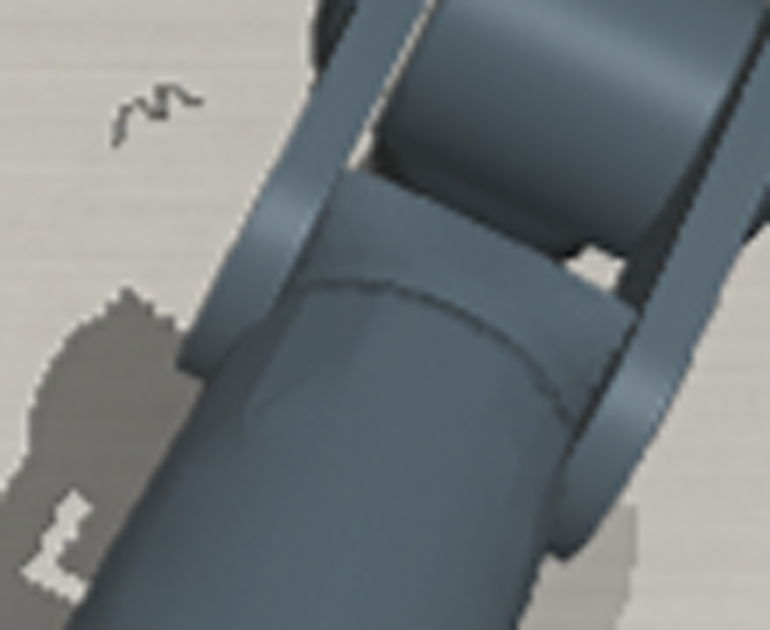

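```bash
cat > held.py <<'E'
from h import *
def held(p,tilt,yaw,st,rx=-6,off=11.5):
    "tray_empty point in world, tool vertical"
    th=np.radians(tilt);a=np.radians(yaw);X=np.array([np.cos(th),0,-np.sin(th)]);Z=np.array([-np.sin(th),0,-np.cos(th)]);Y=np.array([0,-1,0])
    M=np.array([[np.cos(a),-np.sin(a),0],[np.sin(a),np.cos(a),0],[0,0,1]])
    d=(p[0]-rx)*X+p[1]*Y+(p[2]-2.5)*Z
    return st['ee_pos']+[0,0,-off]+M@d
E
python3 - <<'E'
from held import *
st=arm.sense()
k=10;x0,y0=330,175
c=cv2.imread('pics/s4.png');o=cv2.resize(c[y0:y0+52,x0:x0+58],None,fx=k,fy=k,interpolation=cv2.INTER_CUBIC)
def dot(P,col):
    q=proj('scene',P)[0];print(q.round(1),end=' ');cv2.circle(o,tuple(int(v) for v in (q-[x0,y0]+.5)*k),3,col,-1)
F=stand((605.8,-214.2),56.7)
for p in [(48,31,0),(48,-31,0),(-48,31,0),(-48,-31,0),(-48,31,12),(-48,-31,12),(-96,18,12),(-96,-18,12),(-96,18,4),(-96,-18,4)]:
    dot(held(p,45,56.7,st),(0,0,255))
print()
for p in [(48,31,12),(48,-31,12),(-48,31,12),(-48,-31,12),(-96,18,12),(-96,-18,12),(-96,18,4),(-96,-18,4)]:
    dot(F(trayF(p)),(0,200,0))
cv2.imwrite('pics/h7.png',o)
E
```

```text
[360.8 182.8] [334.8 185.3] [373.8 186.8] [345.4 189.5] [374.2 192.3] [345.8 195.1] [375.4 195.5] [358.2 197.2] [375.2 191.6] [357.9 193.3] 
[332.3 207.5] [357.2 205. ] [342.2 213.5] [369.3 210.8] [353.8 216.4] [370.3 214.7] [354.1 220. ] [370.5 218.4]
```

View pics/h7.png

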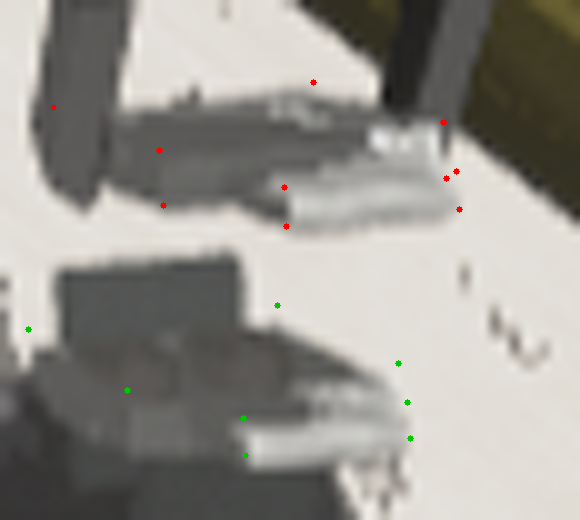

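```bash
python3 -m pendant '[[[0,-0.002,-0.015],[0,0,0]],[[0,-0.002,-0.03],[0,0,0]],[[0,-0.002,-0.045],[0,0,0]],[[0,-0.002,-0.053],[0,0,0]],[[0,-0.002,-0.053],[0,0,0]],[[0,-0.002,-0.053],[0,0,0]]]'
python3 st.py
python3 - <<'E'
from h import *
c=vision.get_image('scene')
cv2.imwrite("pics/s5.png",c[:,:,::-1])
f=lambda im,x,y,w=66,h=80,k=7:cv2.resize(im[y:y+h,x:x+w,::-1],None,fx=k,fy=k,interpolation=cv2.INTER_CUBIC)
cv2.imwrite("pics/h8.png",f(c,320,180,65,50,11))
E
```

```text
time: 5.9
ee_pos: [618.1, -197.6, 111.6]
orientation: [-2.764, -1.492, 0.0]
wrist_force: [0.1, 1.7, -1.3]
finger_gap: 0.715
t 5.9 q [-0.4838  0.363   1.6358  0.      1.1431  0.0972] p [ 618.1 -197.6  111.6] ori [-2.7645 -1.4919  0.0002] 
F [ 0.1  1.7 -1.3] T [-0.04  0.07  0.02] gap 0.715
x [ 0.5489  0.8359 -0.    ] y [ 0.8359 -0.5489 -0.0003] z [-0.0002  0.0001 -1.    ]
```

View pics/h8.png

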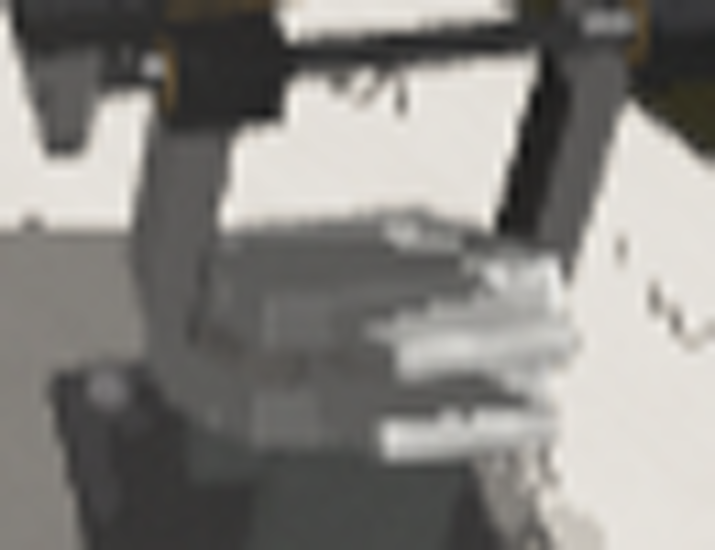

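```bash
python3 -m pendant '[[[-0.001,0.0005,-0.003],[0,0,0]],[[-0.001,0.0005,-0.006],[0,0,0]],[[-0.001,0.0005,-0.009],[0,0,0]],[[-0.001,0.0005,-0.009],[0,0,0]]]'
python3 st.py
python3 -m pendant '[[[0,0,-0.0015],[0,0,0]],[[0,0,-0.0015],[0,0,0]]]'
python3 st.py
python3 - <<'E'
from h import *
c=vision.get_image('scene')
cv2.imwrite("pics/s6.png",c[:,:,::-1])
f=lambda im,x,y,w=66,h=80,k=7:cv2.resize(im[y:y+h,x:x+w,::-1],None,fx=k,fy=k,interpolation=cv2.INTER_CUBIC)
cv2.imwrite("pics/h9.png",f(c,320,180,65,50,11))
E
```

```text
time: 6.35
ee_pos: [616.7, -196.8, 102.3]
orientation: [-2.764, -1.492, 0.001]
wrist_force: [-0.1, -0.1, -0.5]
finger_gap: 0.719
t 6.35 q [-0.4838  0.372   1.6431  0.      1.1274  0.0972] p [ 616.7 -196.8  102.3] ori [-2.764  -1.4917  0.0007] 
F [-0.1 -0.1 -0.5] T [-0.09  0.12 -0.01] gap 0.719
x [ 0.5489  0.8359 -0.    ] y [ 0.8359 -0.5489 -0.0009] z [-0.0008  0.0004 -1.    ]
time: 6.55
ee_pos: [617.0, -197.0, 101.2]
orientation: [-2.764, -1.492, 0.0]
wrist_force: [0.9, -1.1, -0.9]
finger_gap: 0.718
t 6.55 q [-0.4838  0.3737  1.6432  0.      1.125   0.0972] p [ 617.  -197.   101.2] ori [-2.7644 -1.492   0.0002] 
F [ 0.9 -1.1 -0.9] T [-0.05  0.1   0.01] gap 0.718
x [ 0.5488  0.8359 -0.    ] y [ 0.8359 -0.5488 -0.0003] z [-0.0002  0.0001 -1.    ]
```

View pics/h9.png

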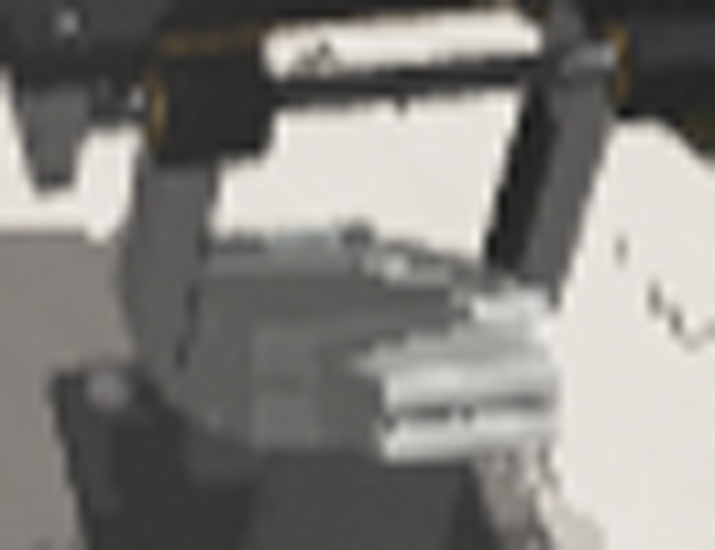

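```bash
for i in 1 2; do python3 -m pendant '[[[0,0,-0.001],[0,0,0]],[[0,0,-0.001],[0,0,0]]]' | tr '\n' ' ';echo; done; python3 st.py
```

```text
time: 6.8 ee_pos: [617.0, -197.0, 100.3] orientation: [-2.765, -1.492, 0.0] wrist_force: [-0.1, -1.0, -0.7] finger_gap: 0.715 
time: 7.0 ee_pos: [616.9, -197.0, 99.2] orientation: [-2.765, -1.492, 0.0] wrist_force: [0.6, -0.9, -1.1] finger_gap: 0.718 
t 7.0 q [-0.4838  0.3762  1.6439 -0.      1.1217  0.0972] p [ 616.9 -197.    99.2] ori [-2.7645 -1.492   0.0002] 
F [ 0.6 -0.9 -1.1] T [-0.03  0.09  0.04] gap 0.718
x [ 0.5489  0.8359 -0.    ] y [ 0.8359 -0.5489 -0.0002] z [-0.0002  0.0001 -1.    ]
```

```bash
for i in 1 2 3; do python3 -m pendant '[[[0,0,-0.001],[0,0,0]],[[0,0,-0.001],[0,0,0]]]' | tr '\n' ' ';echo; done; python3 st.py
python3 - <<'E'
from h import *
c=vision.get_image('scene')
cv2.imwrite("pics/s7.png",c[:,:,::-1])
f=lambda im,x,y,w=66,h=80,k=7:cv2.resize(im[y:y+h,x:x+w,::-1],None,fx=k,fy=k,interpolation=cv2.INTER_CUBIC)
cv2.imwrite("pics/h10.png",f(c,320,180,65,50,11))
E
```

```text
time: 7.2 ee_pos: [617.2, -197.0, 98.5] orientation: [2.765, 1.492, 0.001] wrist_force: [0.6, -0.4, 0.2] finger_gap: 0.714 
time: 7.4 ee_pos: [617.5, -196.9, 98.0] orientation: [2.764, 1.492, 0.002] wrist_force: [1.1, 1.8, 3.1] finger_gap: 0.716 
time: 7.6 ee_pos: [617.8, -196.9, 97.5] orientation: [2.764, 1.492, 0.003] wrist_force: [0.4, 1.8, 4.9] finger_gap: 0.719 
t 7.6 q [-0.4834  0.3791  1.6436  0.001   1.1172  0.0972] p [ 617.8 -196.9   97.5] ori [2.7639 1.4916 0.0025] 
F [0.4 1.8 4.9] T [ 0.48  0.05 -0.06] gap 0.719
x [0.5489 0.8359 0.001 ] y [ 0.8359 -0.5489  0.0015] z [ 0.0018  0.     -1.    ]
```

View pics/h10.png

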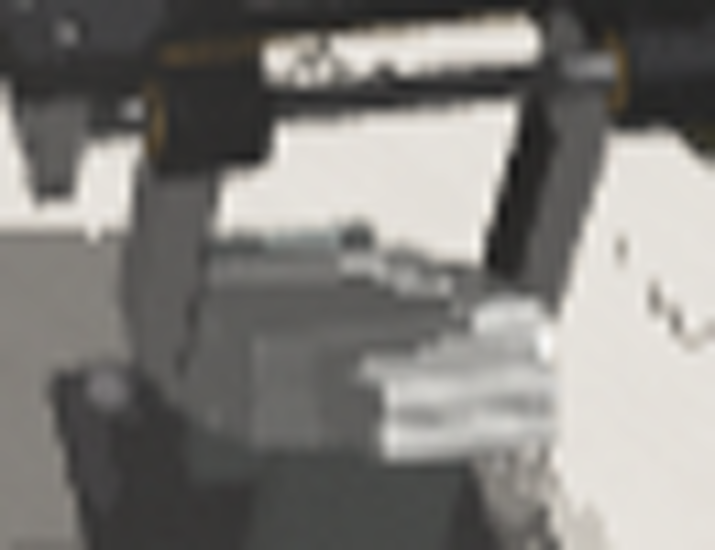

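```bash
python3 -m pendant '[[[0,0,0],[0,0,0]],[[0,0,0],[0,0,0]],[[0,0,0],[0,0,0]],[[0,0,0],[0,0,0]]]' 0
python3 st.py
python3 -m pendant '[[[0,0,0.02],[0,0,0]],[[0,0,0.05],[0,0,0]],[[0,0,0.09],[0,0,0]],[[0,0,0.13],[0,0,0]],[[0,0,0.13],[0,0,0]]]'
python3 - <<'E'
from h import *
c=vision.get_image('scene')
cv2.imwrite("pics/s8.png",c[:,:,::-1])
f=lambda im,x,y,w=66,h=80,k=7:cv2.resize(im[y:y+h,x:x+w,::-1],None,fx=k,fy=k,interpolation=cv2.INTER_CUBIC)
cv2.imwrite("pics/h11.png",f(c,320,180,65,50,11))
E
python3 st.py
```

```text
time: 8.05
ee_pos: [616.7, -197.1, 95.9]
orientation: [-2.764, -1.492, 0.001]
wrist_force: [0.4, 0.4, -0.1]
finger_gap: 0.991
t 8.05 q [-0.484   0.3803  1.6452 -0.0002  1.1167  0.0972] p [ 616.7 -197.1   95.9] ori [-2.7644 -1.4917  0.0008] 
F [ 0.4  0.4 -0.1] T [-0.05  0.06 -0.01] gap 0.991
x [ 0.5489  0.8359 -0.0003] y [ 0.8359 -0.5489 -0.0006] z [-0.0007  0.0001 -1.    ]
time: 8.55
ee_pos: [620.1, -198.6, 233.9]
orientation: [2.755, 1.487, 0.011]
wrist_force: [0.6, -0.3, 0.5]
finger_gap: 0.999
t 8.6 q [-0.4839  0.2377  1.5614 -0.0001  1.3355  0.0972] p [ 618.7 -198.   230.3] ori [2.7595 1.4892 0.006 ] 
F [ 0.1  0.4 -0.5] T [-0.01  0.06  0.06] gap 1.001
x [0.5489 0.8359 0.0006] y [ 0.8359 -0.5489  0.007 ] z [ 0.0062 -0.0034 -1.    ]
```

View pics/h11.png

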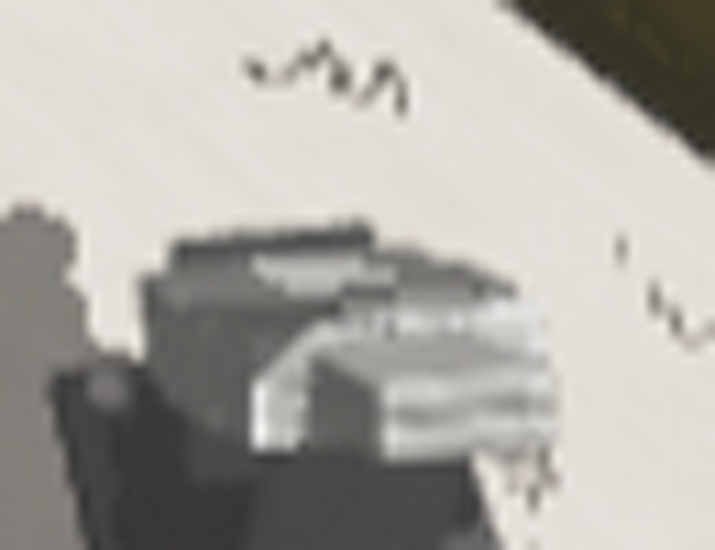

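```bash
cat > kin.py <<'E'
from h import *
import json
def rot(ax,a): 
    v=np.zeros(3);v['xyz'.index(ax)]=a;return R.from_rotvec(v).as_matrix()
def fk(q,P,s4=-1,s6=-1):
    h,a0,L1,e,L2,d,Lt=P
    # arm plane x-z, pitch about +y
    A=rot('z',q[0]);p=np.array([0,0,h]);p=p+A@[a0,d,0]
    A=A@rot('y',q[1]);p=p+A@[0,0,L1]
    A=A@rot('y',q[2]);p=p+A@[e,0,L2]
    A=A@rot('z',s4*q[3])@rot('y',q[4]);p=p+A@[0,0,Lt]
    A=A@rot('z',s6*q[5])
    return A,p
def load():
    return [tuple(np.array(x) for x in json.loads(l)) for l in open('log.jsonl')]
E
cat > kfit.py <<'E'
from kin import *
D=load()
np.set_printoptions(precision=3,suppress=True)
best=None
for s4 in(1,-1):
  for s6 in(1,-1):
    # tool const rotation about z
    def ori(P):
        r=[]
        for q,p,o in D:
            A,_=fk(q,P[:7],s4,s6);A=A@rot('z',P[7]);r.append((R.from_matrix(A).inv()*R.from_rotvec(o)).as_rotvec()*100)
        return np.concatenate(r)
    def res(P):
        r=[ori(P)]
        for q,p,o in D: r.append(fk(q,P[:7],s4,s6)[1]-p)
        r.append(np.array([(P[1])/50,(P[3])/50]))
        return np.concatenate(r)
    for z0 in(0,1.57,3.14,-1.57):
        s=least_squares(res,[350,0,450,0,450,112.6,250,z0],loss='soft_l1')
        if best is None or s.cost<best[0]: best=(s.cost,s4,s6,s.x)
print(best)
c,s4,s6,P=best
for q,p,o in D:
    A,pp=fk(q,P[:7],s4,s6);A=A@rot('z',P[7]);print(pp-p,(R.from_matrix(A).inv()*R.from_rotvec(o)).as_rotvec())
json.dump([s4,s6,list(P)],open('kin.json','w'))
E
python3 kfit.py
```

```text
(np.float64(0.6575048166350628), 1, 1, array([273.24 ,  -0.025, 419.672,  65.986, 568.781, 112.602, 257.857,
       774.403]))
[-0.013 -0.021  0.006] [-0.  0. -0.]
[0.003 0.003 0.002] [ 0.  0. -0.]
[0.004 0.003 0.   ] [ 0.  0. -0.]
[0.004 0.002 0.   ] [ 0.  0. -0.]
[ 0.021 -0.013 -0.012] [-0.  0. -0.]
[ 0.022 -0.013 -0.012] [-0. -0. -0.]
[0.003 0.002 0.   ] [ 0.  0. -0.]
[-0.011  0.008  0.005] [ 0.  0. -0.]
[-0.007  0.006  0.004] [-0.  0. -0.]
[0.002 0.001 0.001] [ 0.  0. -0.]
[0.004 0.    0.   ] [ 0.  0. -0.]
[ 0.004  0.    -0.   ] [-0.  0. -0.]
[ 0.004  0.    -0.   ] [-0.  0. -0.]
[ 0.004  0.    -0.   ] [ 0.  0. -0.]
[ 0.005 -0.    -0.   ] [-0.  0. -0.]
[-0.023  0.014  0.006] [-0.  0. -0.]
```

```bash
cat > ik.py <<'E'
from kin import *
s4,s6,KP=json.load(open('kin.json'))
LO=np.array([-3.13,-1.02,.13,-.95,.21,-2.74]);HI=np.array([3.13,2.26,2.54,4.09,2.88,2.74])
def FK(q):
    A,p=fk(q,KP[:7],s4,s6);return A@rot('z',KP[7]),p
def IK(A,p,q0):
    def res(q):
        B,pp=FK(q);return np.r_[(R.from_matrix(B).inv()*R.from_matrix(A)).as_rotvec()*200,pp-p]
    s=least_squares(res,np.clip(q0,LO+1e-3,HI-1e-3),bounds=(LO,HI));return s.x,s.cost
def tool(yaw,tilt,roll):
    "z down slope; roll 0: y = +normal(up)"
    a=np.radians(yaw);t=np.radians(tilt);u=np.array([np.cos(a),np.sin(a),0])
    z=np.cos(t)*u+[0,0,-np.sin(t)];n=np.sin(t)*u+[0,0,np.cos(t)]
    A=np.c_[np.cross(n,z),n,z];return A@rot('z',np.radians(roll))
E
python3 - <<'E'
from ik import *
np.set_printoptions(precision=3,suppress=True)
u=np.array([np.cos(np.radians(56.7)),np.sin(np.radians(56.7)),0])
O=np.array([604.5,-216.2,0])
z=tool(56.7,45,0)[:,2]
gp=O-31.4*u+[0,0,128.4]; tcp=gp-3*z
print(gp,tcp,z)
rng=np.random.default_rng(0)
q0=arm.sense()['joint_positions']
for roll in(0,180,-180):
    sols=set()
    for k in range(30):
        qi=q0 if k==0 else rng.uniform(LO,HI)
        q,c=IK(tool(56.7,45,roll),tcp+[0,0,0],qi)
        if c<1e-3: sols.add(tuple(q.round(2)))
    print(roll,sols)
E
```

```text
[ 587.261 -242.444  128.4  ] [ 586.096 -244.217  130.521] [ 0.388  0.591 -0.707]
0 {(np.float64(-0.86), np.float64(0.4), np.float64(1.71), np.float64(0.76), np.float64(1.38), np.float64(-2.14))}
180 {(np.float64(-0.86), np.float64(0.4), np.float64(1.71), np.float64(0.76), np.float64(1.38), np.float64(1.0))}
-180 {(np.float64(-0.86), np.float64(0.4), np.float64(1.71), np.float64(0.76), np.float64(1.38), np.float64(1.0))}
```

```bash
python3 - <<'E'
from h import *
c=cv2.imread('pics/s8.png');x0,y0,k=320,180,12
o=cv2.resize(c[y0:y0+50,x0:x0+65],None,fx=k,fy=k,interpolation=cv2.INTER_CUBIC)
for O,col in [((605.8,-214.2),(0,200,0)),((604.5,-216.2),(0,0,255))]:
    F=stand(O,56.7)
    for p in [(-96,18,20),(-96,-18,20),(-96,18,12),(-96,-18,12),(-96,18,4),(-96,-18,4),(-48,31,0),(-48,31,24),(48,31,24),(-48,-31,24)]:
        q=proj('scene',F(trayF(p)))[0];cv2.circle(o,tuple(int(v) for v in (q-[x0,y0]+.5)*k),3,col,-1)
cv2.imwrite('pics/h12.png',o)
E
```

```text
(no output)
```

View pics/h12.png

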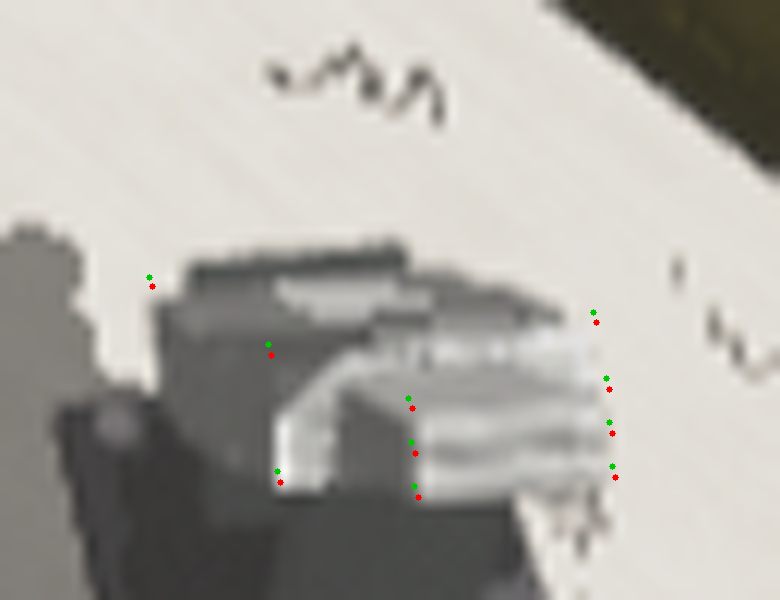

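```bash
python3 - <<'E'
from ik import *
np.set_printoptions(precision=4,suppress=True)
A1=tool(56.7,45,180);z=A1[:,2]
a=np.radians(-33.29);y=np.array([np.cos(a),np.sin(a),0]);zz=np.array([0,0,-1.]);A0=np.c_[np.cross(y,zz),y,zz]
print(A0,arm.sense()['orientation'])
rv=(R.from_matrix(A1)*R.from_matrix(A0).inv()).as_rotvec();print('turn',rv,np.degrees(np.linalg.norm(rv)))
c0=np.array([617.02,-197.03,226.4])
tcp=np.array([585.7,-244.8,131.2]);pre=tcp-75*z
print('pre',pre,'shift',pre-c0,'then',tcp-pre)
q=arm.sense()['joint_positions']
n=14
for i in range(1,n+1):
    f=i/n;p=c0+(pre-c0)*f+[0,0,60*4*f*(1-f)]
    A=R.from_rotvec(rv*f).as_matrix()@A0
    q2,c=IK(A,p,q);print(i,p.round(0),q2.round(2),'dq',np.abs(q2-q).max().round(2),'tip',(p+22*A[:,2]).round(0),round(c,4));q=q2
q3,c=IK(A1,tcp,q);print(q3,c)
E
```

```text
[[ 0.5489  0.8359  0.    ]
 [ 0.8359 -0.5489  0.    ]
 [ 0.      0.     -1.    ]] [2.7595 1.4892 0.006 ]
turn [ 0.8502  0.1761 -1.4824] 98.42968677642087
pre [ 556.5837 -289.1254  184.233 ] shift [-60.4363 -92.0954 -42.167 ] then [ 29.1163  44.3254 -53.033 ]
1 [ 613. -204.  239.] [-0.52  0.24  1.54  0.05  1.4   0.16] dq 0.06 tip [ 612. -202.  217.] 0.0
2 [ 608. -210.  250.] [-0.55  0.25  1.52  0.1   1.45  0.23] dq 0.07 tip [ 608. -207.  228.] 0.0
3 [ 604. -217.  258.] [-0.58  0.25  1.5   0.15  1.5   0.3 ] dq 0.07 tip [ 604. -213.  236.] 0.0
4 [ 600. -223.  263.] [-0.62  0.26  1.49  0.2   1.54  0.37] dq 0.07 tip [ 600. -218.  242.] 0.0
5 [ 595. -230.  266.] [-0.65  0.26  1.49  0.25  1.57  0.44] dq 0.07 tip [ 596. -223.  245.] 0.0
6 [ 591. -236.  267.] [-0.68  0.27  1.49  0.31  1.59  0.51] dq 0.07 tip [ 592. -229.  247.] 0.0
7 [ 587. -243.  265.] [-0.72  0.27  1.5   0.36  1.6   0.58] dq 0.07 tip [ 588. -234.  245.] 0.0
8 [ 582. -250.  261.] [-0.75  0.28  1.51  0.41  1.61  0.65] dq 0.07 tip [ 585. -240.  242.] 0.0
9 [ 578. -256.  254.] [-0.79  0.28  1.53  0.47  1.6   0.72] dq 0.07 tip [ 581. -245.  235.] 0.0
10 [ 574. -263.  245.] [-0.82  0.29  1.55  0.52  1.59  0.79] dq 0.07 tip [ 578. -251.  227.] 0.0
11 [ 570. -269.  234.] [-0.85  0.3   1.58  0.57  1.58  0.85] dq 0.06 tip [ 575. -257.  216.] 0.0
12 [ 565. -276.  220.] [-0.88  0.31  1.61  0.62  1.56  0.91] dq 0.06 tip [ 571. -263.  203.] 0.0
13 [ 561. -283.  203.] [-0.92  0.32  1.64  0.67  1.53  0.96] dq 0.05 tip [ 568. -270.  187.] 0.0
14 [ 557. -289.  184.] [-0.95  0.34  1.67  0.72  1.5   1.01] dq 0.05 tip [ 565. -276.  169.] 0.0
[-0.8661  0.3955  1.7108  0.7631  1.3797  0.9985] 2.040391196544476e-26
```

```bash
python3 -m pendant '[[[-0.004,-0.007,0.013],[0.0607,0.0126,-0.1059]],[[-0.009,-0.013,0.024],[0.1214,0.0252,-0.2118]],[[-0.013,-0.02,0.032],[0.1822,0.0377,-0.3177]],[[-0.017,-0.026,0.037],[0.2429,0.0503,-0.4235]],[[-0.022,-0.033,0.04],[0.3036,0.0629,-0.5294]],[[-0.026,-0.039,0.041],[0.3644,0.0755,-0.6353]],[[-0.03,-0.046,0.04],[0.4251,0.088,-0.7412]]]' 0.36
python3 -m pendant '[[[-0.004,-0.007,-0.004],[0.0607,0.0126,-0.1059]],[[-0.009,-0.013,-0.011],[0.1214,0.0252,-0.2118]],[[-0.013,-0.02,-0.02],[0.1822,0.0377,-0.3177]],[[-0.017,-0.026,-0.031],[0.2429,0.0503,-0.4235]],[[-0.022,-0.033,-0.045],[0.3036,0.0629,-0.5294]],[[-0.026,-0.039,-0.062],[0.3644,0.0755,-0.6353]],[[-0.0304,-0.0461,-0.0822],[0.4251,0.0881,-0.7412]],[[-0.0304,-0.0461,-0.0822],[0.4251,0.0881,-0.7412]],[[-0.0304,-0.0461,-0.0822],[0.4251,0.0881,-0.7412]]]'
python3 st.py
python3 - <<'E'
from ik import *
A1=tool(56.7,45,180);s_=arm.sense();print('ori err',(R.from_matrix(A1)*R.from_rotvec(s_['orientation']).inv()).as_rotvec())
t=vision.get_image('top');c=vision.get_image('scene')
cv2.imwrite("pics/t9.png",t[:,:,::-1]);cv2.imwrite("pics/s9.png",c[:,:,::-1])
f=lambda im,x,y,w=66,h=80,k=7:cv2.resize(im[y:y+h,x:x+w,::-1],None,fx=k,fy=k,interpolation=cv2.INTER_CUBIC)
cv2.imwrite("pics/h13.png",f(c,310,165,90,75,8))
cv2.imwrite("pics/h13t.png",f(t,290,110,100,90,7))
E
```

```text
time: 9.3
ee_pos: [586.4, -243.1, 264.6]
orientation: [-2.708, -0.315, -0.167]
wrist_force: [-0.2, -0.3, 0.3]
finger_gap: 0.643
time: 10.2
ee_pos: [556.1, -288.6, 183.1]
orientation: [-2.274, 0.679, -0.279]
wrist_force: [0.4, 0.7, 0.3]
finger_gap: 0.641
t 10.2 q [-0.9471  0.339   1.6755  0.723   1.4977  1.0084] p [ 556.1 -288.6  183.1] ori [-2.274   0.6794 -0.2793] 
F [0.4 0.7 0.3] T [-0.25  0.26  0.  ] gap 0.641
x [ 0.8365 -0.5479 -0.0017] y [-0.3883 -0.5905 -0.7075] z [ 0.3866  0.5925 -0.7067]
ori err [-0.0013707  -0.00117123 -0.00128605]
```

View pics/h13.png

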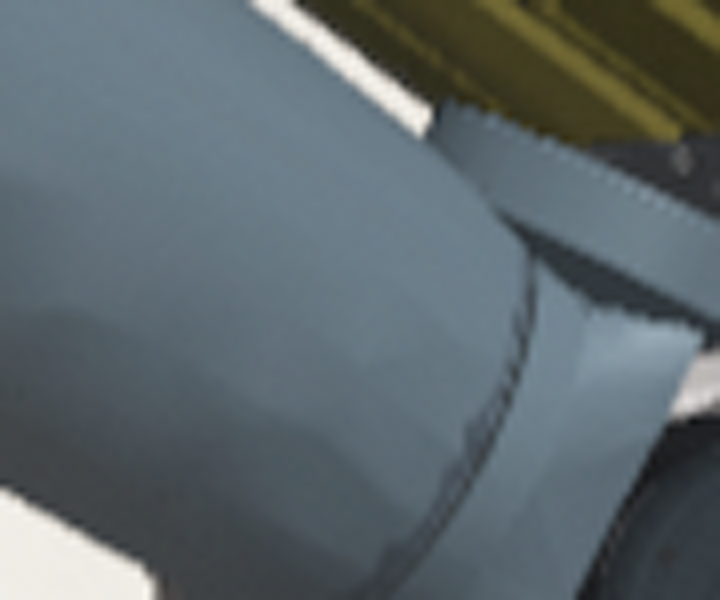

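View pics/h13t.png

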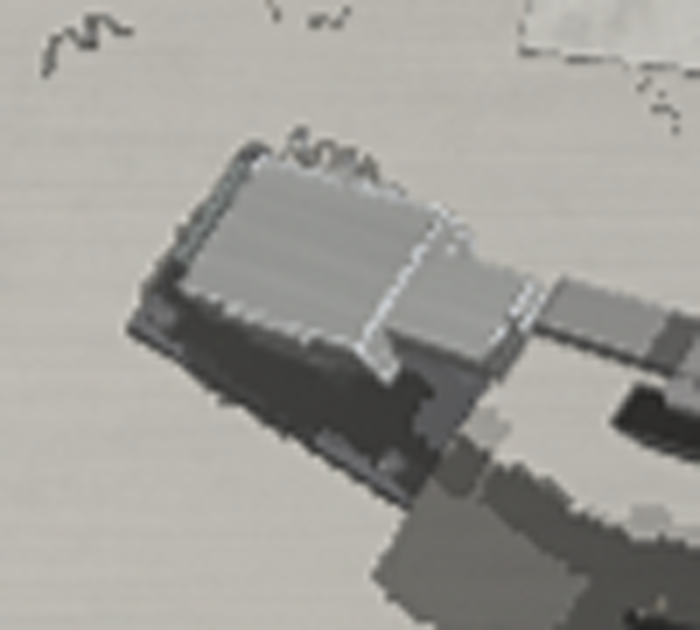

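```bash
python3 - <<'E'
from ik import *
s_=arm.sense();A=R.from_rotvec(s_['orientation']).as_matrix()
im=cv2.imread('pics/t9.png');x0,y0,k=300,120,11
o=cv2.resize(im[y0:y0+52,x0:x0+68],None,fx=k,fy=k,interpolation=cv2.INTER_CUBIC)
def dot(P,col): 
    q=proj('top',P)[0];cv2.circle(o,tuple(int(v) for v in (q-[x0,y0]+.5)*k),3,col,-1)
for x in(-8,8):
    for y in(-30,-42.5): dot(s_['ee_pos']+A@[x,y,22],(255,0,0))
for O,col in [((604.5,-216.2),(0,0,255)),((608.4,-219),(0,200,0))]:
    F=stand(O,56.7)
    for p in [(-96,18,20),(-96,-18,20),(-96,18,12),(-96,-18,12),(-48,31,24),(48,31,24),(-48,-31,24),(48,-31,24)]: dot(F(trayF(p)),col)
cv2.imwrite('pics/h14.png',o)
E
```

```text
(no output)
```

View pics/h14.png

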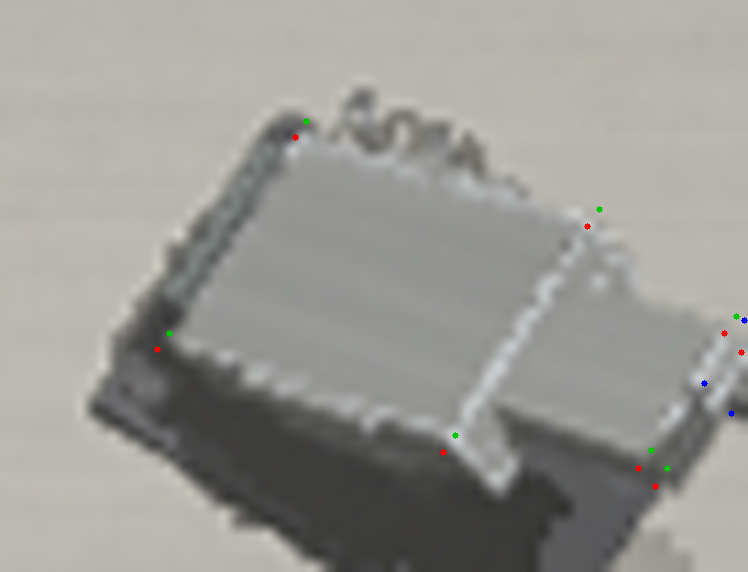

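```bash
python3 - <<'E'
from ik import *
s_=arm.sense();A=R.from_rotvec(s_['orientation']).as_matrix()
im=cv2.imread('pics/t9.png');x0,y0,k=355,138,20
o=cv2.resize(im[y0:y0+28,x0:x0+36],None,fx=k,fy=k,interpolation=cv2.INTER_CUBIC)
def dot(P,col): 
    q=proj('top',P)[0];cv2.circle(o,tuple(int(v) for v in (q-[x0,y0]+.5)*k),4,col,-1)
for y,col in((-30,(255,0,0)),(-42.5,(255,255,0)),(30,(255,0,255))):
  for x in(-8,8): dot(s_['ee_pos']+A@[x,y,22],col)
cv2.imwrite('pics/h15.png',o)
E
```

```text
(no output)
```

View pics/h15.png

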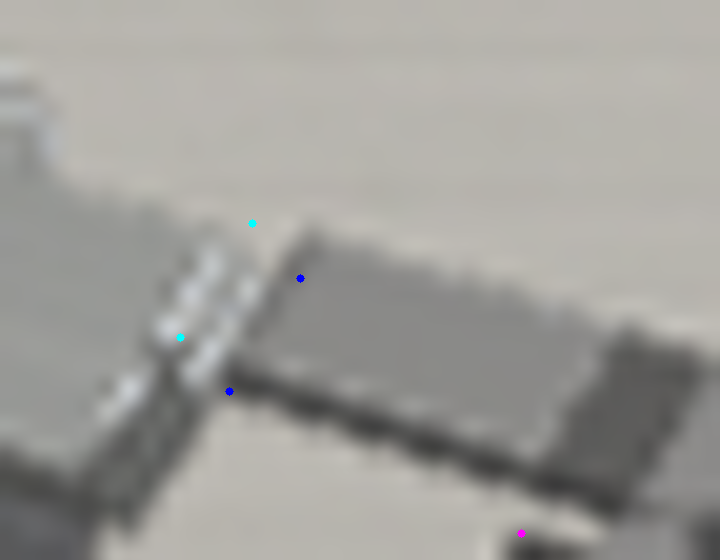

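```bash
python3 -m pendant '[[[0.0078,0.0118,-0.0141],[0,0,0]],[[0.0155,0.0236,-0.0283],[0,0,0]],[[0.0233,0.0355,-0.0424],[0,0,0]],[[0.0291,0.0443,-0.053],[0,0,0]],[[0.0291,0.0443,-0.053],[0,0,0]],[[0.0291,0.0443,-0.053],[0,0,0]]]'
python3 st.py
python3 - <<'E'
from h import *
t=vision.get_image('top')
cv2.imwrite("pics/t10.png",t[:,:,::-1])
f=lambda im,x,y,w=66,h=80,k=7:cv2.resize(im[y:y+h,x:x+w,::-1],None,fx=k,fy=k,interpolation=cv2.INTER_CUBIC)
cv2.imwrite("pics/h16.png",f(t,300,115,75,60,10))
E
```

```text
time: 10.9
ee_pos: [586.2, -244.9, 131.9]
orientation: [-2.276, 0.679, -0.283]
wrist_force: [0.7, -0.1, -0.1]
finger_gap: 0.639
t 10.9 q [-0.8656  0.3953  1.7095  0.7629  1.3801  0.9982] p [ 586.2 -244.9  131.9] ori [-2.2757  0.6786 -0.2828] 
F [ 0.7 -0.1 -0.1] T [-0.18  0.38  0.01] gap 0.639
x [ 0.8364 -0.5482  0.0014] y [-0.387  -0.5922 -0.7068] z [ 0.3883  0.5906 -0.7074]
```

View pics/h16.png

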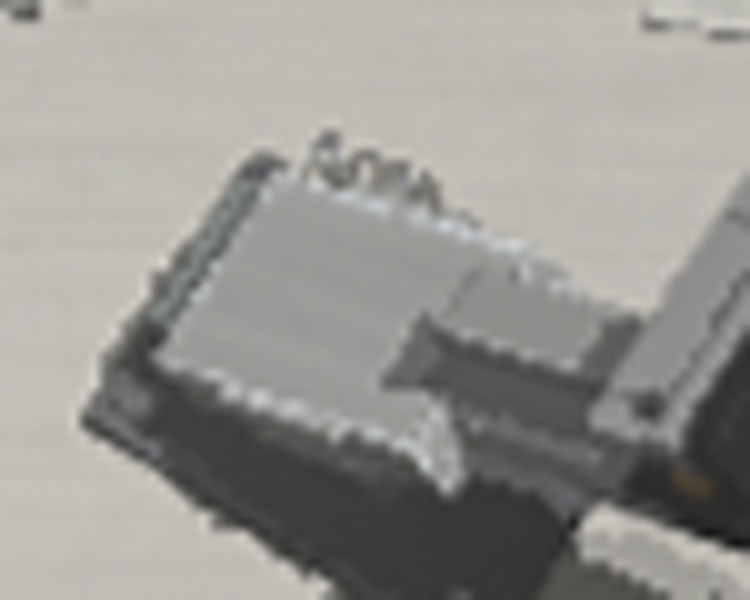

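```bash
python3 -m pendant '[[[0,0,0],[0,0,0]],[[0,0,0],[0,0,0]],[[0,0,0],[0,0,0]],[[0,0,0],[0,0,0]],[[0,0,0],[0,0,0]],[[0,0,0],[0,0,0]],[[0,0,0],[0,0,0]],[[0,0,0],[0,0,0]]]' 1 28
python3 st.py
python3 - <<'E'
from h import *
t=vision.get_image('top')
cv2.imwrite("pics/t11.png",t[:,:,::-1])
f=lambda im,x,y,w=66,h=80,k=7:cv2.resize(im[y:y+h,x:x+w,::-1],None,fx=k,fy=k,interpolation=cv2.INTER_CUBIC)
cv2.imwrite("pics/h17.png",f(t,300,115,75,60,10))
E
```

```text
time: 11.75
ee_pos: [585.6, -245.0, 131.0]
orientation: [-2.275, 0.681, -0.282]
wrist_force: [-0.2, -1.5, 0.2]
finger_gap: 0.167
t 11.75 q [-0.8665  0.3958  1.7107  0.7625  1.3794  0.9983] p [ 585.6 -245.   131. ] ori [-2.2751  0.6806 -0.2817] 
F [-0.2 -1.5  0.2] T [-0.51  0.52  0.03] gap 0.167
x [ 0.8357 -0.5492 -0.    ] y [-0.3886 -0.5913 -0.7067] z [ 0.3881  0.5906 -0.7075]
```

View pics/h17.png

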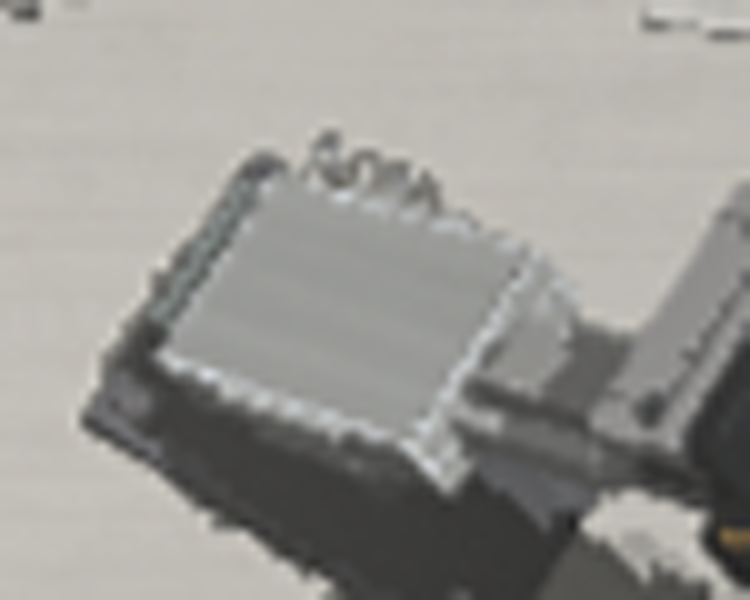

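```bash
python3 -m pendant '[[[0,0,0.003],[0,0,0]],[[0,0,0.01],[0,0,0]],[[0,0,0.025],[0,0,0]],[[0,0,0.045],[0,0,0]],[[0,0,0.065],[0,0,0]],[[0,0,0.08],[0,0,0]],[[0,0,0.09],[0,0,0]],[[0,0,0.09],[0,0,0]],[[0,0,0.09],[0,0,0]]]' 1 40
python3 st.py
python3 - <<'E'
from ik import *
np.set_printoptions(precision=4,suppress=True)
t=vision.get_image('top');c=vision.get_image('scene')
cv2.imwrite("pics/t12.png",t[:,:,::-1]);cv2.imwrite("pics/s12.png",c[:,:,::-1])
f=lambda im,x,y,w=66,h=80,k=7:cv2.resize(im[y:y+h,x:x+w,::-1],None,fx=k,fy=k,interpolation=cv2.INTER_CUBIC)
cv2.imwrite("pics/h18.png",np.hstack([f(t,300,100,75,75,5),f(c,310,140,80,75,5)]))
q=arm.sense()['joint_positions'];p=np.array([585.7,-244.8,221.2])
for r in range(180,-1,-20):
    q,cc=IK(tool(56.7,45,r),p,q);print(r,q,round(cc,5))
print(-tool(56.7,45,0)[:,2]*.149)
E
```

```text
time: 12.7
ee_pos: [585.5, -244.7, 220.9]
orientation: [-2.275, 0.68, -0.281]
wrist_force: [-0.6, 0.2, -2.3]
finger_gap: 0.167
t 12.7 q [-0.8663  0.2756  1.6784  0.7483  1.4909  1.1041] p [ 585.5 -244.7  220.9] ori [-2.2748  0.6805 -0.2812] 
F [-0.6  0.2 -2.3] T [-0.62  0.57  0.03] gap 0.167
x [ 0.8358 -0.549  -0.0004] y [-0.3886 -0.5911 -0.7069] z [ 0.3878  0.591  -0.7073]
180 [-0.8661  0.2755  1.6779  0.7488  1.4911  1.1043] 0.0
160 [-0.8661  0.2755  1.6779  0.7488  1.4911  0.7552] 0.0
140 [-0.8661  0.2755  1.6779  0.7488  1.4911  0.4062] 0.0
120 [-0.8661  0.2755  1.6779  0.7488  1.4911  0.0571] 0.0
100 [-0.8661  0.2755  1.6779  0.7488  1.4911 -0.292 ] 0.0
80 [-0.8661  0.2755  1.6779  0.7488  1.4911 -0.641 ] 0.0
60 [-0.8661  0.2755  1.6779  0.7488  1.4911 -0.9901] 0.0
40 [-0.8661  0.2755  1.6779  0.7488  1.4911 -1.3392] 0.0
20 [-0.8661  0.2755  1.6779  0.7488  1.4911 -1.6882] 0.0
0 [-0.8661  0.2755  1.6779  0.7488  1.4911 -2.0373] 0.0
[-0.0578 -0.0881  0.1054]
```

View pics/h18.png

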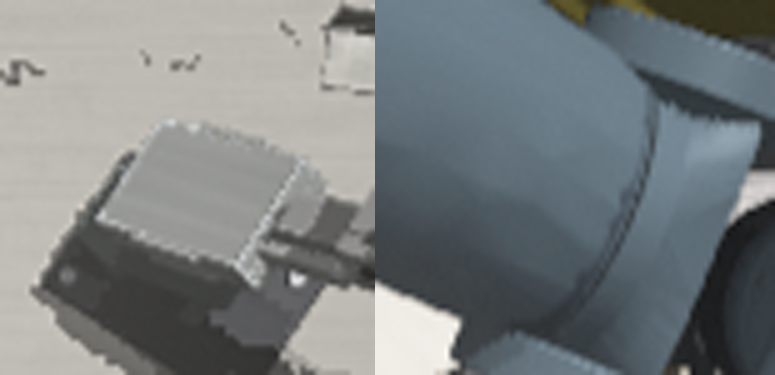

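```bash
python3 -m pendant '[[[0,0,0],[-0.0407,-0.0619,0.074]],[[0,0,0],[-0.0813,-0.1238,0.1481]],[[0,0,0],[-0.122,-0.1857,0.2221]],[[0,0,0],[-0.1626,-0.2476,0.2962]],[[0,0,0],[-0.2033,-0.3095,0.3702]],[[0,0,0],[-0.2439,-0.3713,0.4443]],[[0,0,0],[-0.2846,-0.4332,0.5183]],[[0,0,0],[-0.3252,-0.4951,0.5924]],[[0,0,0],[-0.3659,-0.557,0.6664]],[[0,0,0],[-0.4065,-0.6189,0.7405]]]'
python3 st.py
python3 - <<'E'
from h import *
t=vision.get_image('top')
cv2.imwrite("pics/h19.png",cv2.resize(t[100:175,300:375,::-1],None,fx=6,fy=6,interpolation=cv2.INTER_CUBIC))
E
```

```text
time: 13.8
ee_pos: [585.4, -244.5, 219.9]
orientation: [-2.43, -0.581, -0.753]
wrist_force: [-0.4, -0.1, -1.9]
finger_gap: 0.17
t 13.8 q [-0.8663  0.277   1.6789  0.7487  1.491   0.0526] p [ 585.4 -244.5  219.9] ori [-2.4299 -0.5808 -0.7528] 
F [-0.4 -0.1 -1.9] T [-0.67  0.53 -0.01] gap 0.17
x [0.7528 0.2395 0.6131] y [ 0.5323 -0.7694 -0.353 ] z [ 0.3872  0.5922 -0.7067]
```

View pics/h19.png

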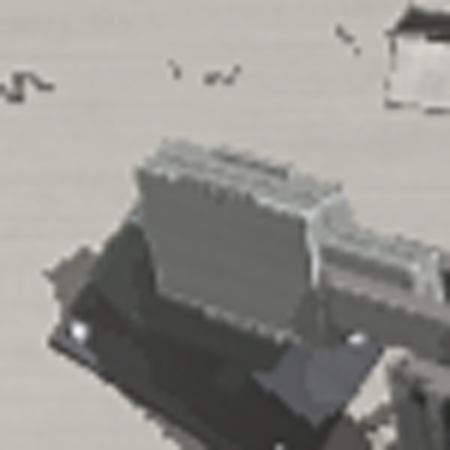

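Rolling by 60° has kept the pair shut and straight. I'll continue the turn.

```bash
for i in 1 2; do python3 -m pendant '[[[0,0,0],[-0.0407,-0.0619,0.074]],[[0,0,0],[-0.0813,-0.1238,0.1481]],[[0,0,0],[-0.122,-0.1857,0.2221]],[[0,0,0],[-0.1626,-0.2476,0.2962]],[[0,0,0],[-0.2033,-0.3095,0.3702]],[[0,0,0],[-0.2439,-0.3713,0.4443]],[[0,0,0],[-0.2846,-0.4332,0.5183]],[[0,0,0],[-0.3252,-0.4951,0.5924]],[[0,0,0],[-0.3659,-0.557,0.6664]],[[0,0,0],[-0.4065,-0.6189,0.7405]]]'; done
python3 -m pendant '[[[0,0,0],[0,0,0]],[[0,0,0],[0,0,0]]]'
python3 st.py
python3 - <<'E'
from ik import *
s_=arm.sense();print('ori err',(R.from_matrix(tool(56.7,45,0))*R.from_rotvec(s_['orientation']).inv()).as_rotvec())
t=vision.get_image('top')
cv2.imwrite("pics/t20.png",t[:,:,::-1])
o=cv2.resize(t[100:175,300:375,::-1],None,fx=8,fy=8,interpolation=cv2.INTER_CUBIC)
# expected body corners if held straight: tray axis = tool z, handle mid-> GP ; body end 24..., tray x=-73 at GP
A=tool(56.7,45,0);g=s_['ee_pos']+3*A[:,2]
for x in(48,-48):
  for y in(-31,31):
    P=g+A@[y,12,x+73];q=proj('top',P)[0];cv2.circle(o,tuple(int(v) for v in (q-[300,100]+.5)*8),3,(0,0,255),-1)
cv2.imwrite("pics/h20.png",o)
E
```

```text
time: 14.85
ee_pos: [585.4, -244.6, 220.2]
orientation: [-1.997, -1.889, -1.108]
wrist_force: [1.1, -0.2, -2.1]
finger_gap: 0.166
time: 15.85
ee_pos: [585.4, -244.6, 220.2]
orientation: [0.776, 2.603, 1.079]
wrist_force: [-0.1, -0.8, -2.5]
finger_gap: 0.163
time: 16.05
ee_pos: [585.5, -244.6, 220.5]
orientation: [0.783, 2.602, 1.08]
wrist_force: [-1.0, -0.0, -2.2]
finger_gap: 0.167
t 16.05 q [-0.8663  0.2765  1.6782  0.7487  1.4912 -2.0344] p [ 585.5 -244.6  220.5] ori [0.7832 2.602  1.0798] 
F [-1.  -0.  -2.2] T [-0.67  0.43 -0.04] gap 0.167
x [-0.8346  0.5508  0.0034] y [0.3914 0.5887 0.7073] z [ 0.3876  0.5917 -0.7069]
ori err [-0.00210141 -0.0027026   0.00215378]
```

View pics/h20.png

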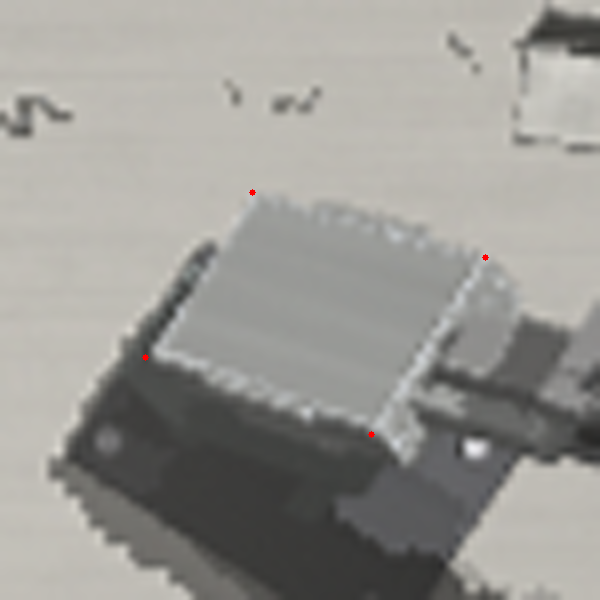

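```bash
python3 -m pendant '[[[0.0008,-0.0005,-0.015],[0,0,0]],[[0.0008,-0.0005,-0.035],[0,0,0]],[[0.0008,-0.0005,-0.055],[0,0,0]],[[0.0008,-0.0005,-0.07],[0,0,0]],[[0.0008,-0.0005,-0.08],[0,0,0]],[[0.0008,-0.0005,-0.084],[0,0,0]],[[0.0008,-0.0005,-0.084],[0,0,0]]]'
for i in 1 2 3; do python3 -m pendant '[[[0,0,-0.001],[0,0,0]],[[0,0,-0.0015],[0,0,0]],[[0,0,-0.0015],[0,0,0]]]'| tr '\n' ' ';echo; done; python3 st.py
```

```text
time: 16.8
ee_pos: [586.5, -245.2, 136.6]
orientation: [0.779, 2.602, 1.079]
wrist_force: [-1.0, -1.1, -2.0]
finger_gap: 0.166
time: 17.1 ee_pos: [586.8, -245.6, 136.3] orientation: [0.777, 2.602, 1.077] wrist_force: [0.1, -0.1, -2.6] finger_gap: 0.168 
time: 17.4 ee_pos: [586.5, -245.3, 134.1] orientation: [0.778, 2.602, 1.078] wrist_force: [0.4, 0.6, -2.6] finger_gap: 0.167 
time: 17.7 ee_pos: [586.5, -245.3, 132.5] orientation: [0.778, 2.602, 1.078] wrist_force: [0.2, -0.7, -1.7] finger_gap: 0.166 
t 17.7 q [-0.8658  0.3957  1.7079  0.7628  1.3818 -2.1408] p [ 586.5 -245.3  132.5] ori [0.7783 2.6021 1.0781] 
F [ 0.2 -0.7 -1.7] T [-0.67  0.37  0.01] gap 0.166
x [-0.8359  0.5489  0.0004] y [0.3884 0.5909 0.7072] z [ 0.388   0.5912 -0.7071]
```

```bash
for i in 1 2 3; do python3 -m pendant '[[[0,0,-0.001],[0,0,0]],[[0,0,-0.001],[0,0,0]]]'| tr '\n' ' ';echo; done; python3 st.py;python3 - <<'E'
from h import *
t=vision.get_image('top')
cv2.imwrite("pics/h21.png",cv2.resize(t[115:175,300:375,::-1],None,fx=10,fy=10,interpolation=cv2.INTER_CUBIC))
E
```

```text
time: 17.9 ee_pos: [586.5, -245.4, 131.6] orientation: [0.778, 2.602, 1.078] wrist_force: [-0.5, 0.6, -2.5] finger_gap: 0.172 
time: 18.1 ee_pos: [586.6, -245.5, 131.4] orientation: [0.777, 2.602, 1.079] wrist_force: [-2.7, -0.5, 1.9] finger_gap: 0.167 
time: 18.3 ee_pos: [586.6, -245.7, 131.2] orientation: [0.776, 2.601, 1.079] wrist_force: [-4.5, -1.5, 6.8] finger_gap: 0.172 
t 18.3 q [-0.8664  0.3988  1.707   0.7641  1.3813 -2.1444] p [ 586.6 -245.7  131.2] ori [0.7761 2.6012 1.0795] 
F [-4.5 -1.5  6.8] T [0.47 0.4  0.6 ] gap 0.172
x [-0.8364  0.5482 -0.0006] y [0.3867 0.5907 0.7082] z [ 0.3886  0.592  -0.706 ]
```

View pics/h21.png

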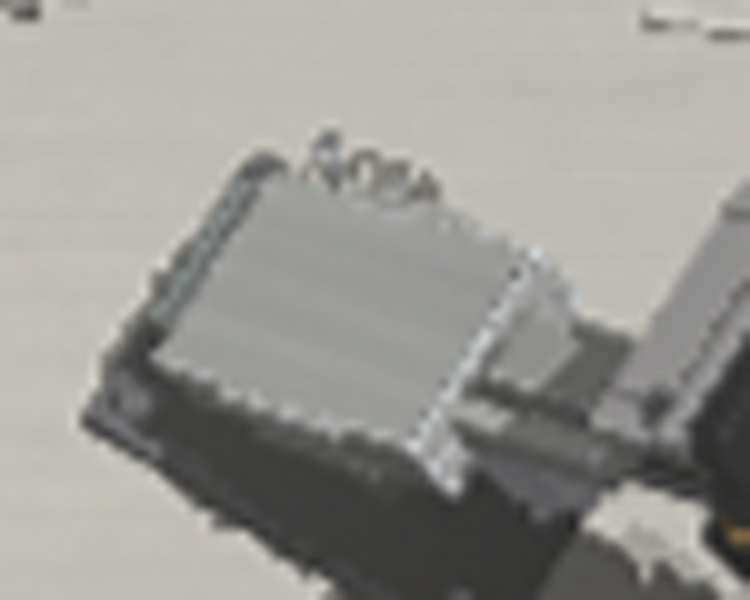

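```bash
for i in 1 2; do python3 -m pendant '[[[-0.0004,-0.0006,-0.0007],[0,0,0]],[[-0.0004,-0.0006,-0.0007],[0,0,0]]]'| tr '\n' ' ';echo; done
```

```text
time: 18.55 ee_pos: [586.5, -246.3, 130.6] orientation: [0.776, 2.6, 1.08] wrist_force: [-4.4, -2.1, 6.4] finger_gap: 0.168 
time: 18.75 ee_pos: [586.5, -246.4, 130.5] orientation: [0.776, 2.599, 1.082] wrist_force: [-3.6, 1.1, 7.1] finger_gap: 0.165
```

```bash
python3 -m pendant '[[[0,0,0],[0,0,0]],[[0,0,0],[0,0,0]],[[0,0,0],[0,0,0]],[[0,0,0],[0,0,0]],[[0,0,0],[0,0,0]]]' 0.4
python3 st.py
python3 -m pendant '[[[-0.0058,-0.0089,0.0106],[0,0,0]],[[-0.0155,-0.0236,0.0283],[0,0,0]],[[-0.0272,-0.0414,0.0495],[0,0,0]],[[-0.0388,-0.0591,0.0707],[0,0,0]],[[-0.0388,-0.0591,0.0707],[0,0,0]]]'
python3 st.py;python3 - <<'E'
from h import *
t=vision.get_image('top')
cv2.imwrite("pics/t22.png",t[:,:,::-1])
cv2.imwrite("pics/h22.png",cv2.resize(t[115:175,300:375,::-1],None,fx=10,fy=10,interpolation=cv2.INTER_CUBIC))
E
```

```text
time: 19.25
ee_pos: [585.7, -246.4, 128.1]
orientation: [0.778, 2.602, 1.078]
wrist_force: [0.0, 1.1, 1.0]
finger_gap: 0.557
t 19.25 q [-0.868   0.4025  1.7083  0.7629  1.3778 -2.1472] p [ 585.7 -246.4  128.1] ori [0.7784 2.6021 1.0781] 
F [0.  1.1 1. ] T [-0.22  0.14 -0.03] gap 0.557
x [-0.8358  0.549   0.0003] y [0.3884 0.5908 0.7072] z [ 0.3881  0.5912 -0.7071]
time: 19.75
ee_pos: [547.1, -309.7, 203.1]
orientation: [0.777, 2.598, 1.069]
wrist_force: [-0.4, -0.8, 0.9]
finger_gap: 0.598
t 19.75 q [-0.9786  0.3259  1.6503  0.712   1.5357 -2.1328] p [ 547.1 -309.7  203.1] ori [0.7775 2.5983 1.0686] 
F [-0.4 -0.8  0.9] T [-0.31  0.13  0.04] gap 0.598
x [-0.834   0.5517 -0.0071] y [0.3871 0.5942 0.7051] z [ 0.3932  0.5853 -0.7091]
```

View pics/h22.png

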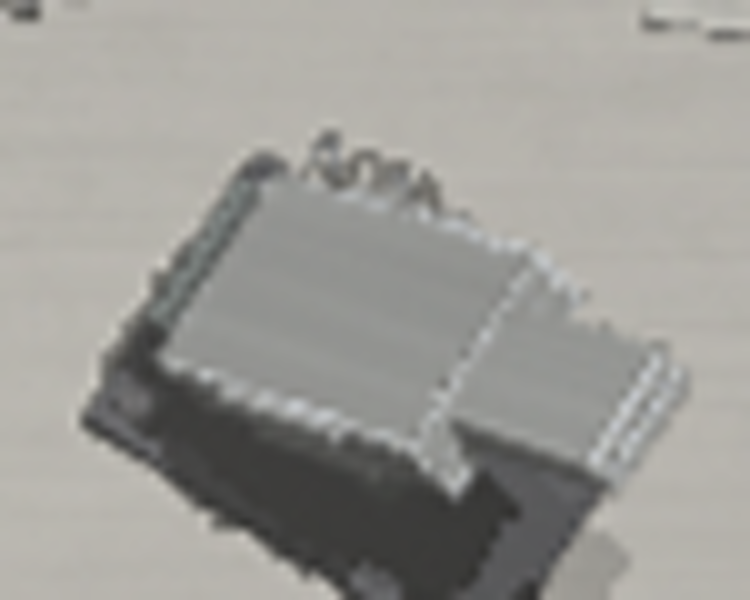

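```bash
python3 - <<'E'
from ik import *
q=arm.sense()['joint_positions'];p=np.array([547,-304,201.])
for d in [(0,0,50),(0,0,100),(0,0,150),(-30,60,170),(-60,120,170),(-90,180,170),(-110,240,170),(-120,300,170)]:
    q,c=IK(tool(56.7,45,0),p+d,q);print(d,q.round(2),round(c,3))
E
```

```text
(0, 0, 50) [-0.97  0.27  1.63  0.71  1.6  -2.07] 0.0
(0, 0, 100) [-0.97  0.22  1.59  0.72  1.67 -2.02] 0.0
(0, 0, 150) [-0.97  0.18  1.54  0.72  1.73 -1.96] 0.0
(-30, 60, 170) [-0.96  0.02  1.68  0.73  1.74 -1.93] 0.0
(-60, 120, 170) [-0.94 -0.13  1.83  0.74  1.73 -1.91] 0.0
(-90, 180, 170) [-0.91 -0.3   1.96  0.74  1.73 -1.88] 0.0
(-110, 240, 170) [-0.86 -0.44  2.07  0.76  1.72 -1.81] 0.0
(-120, 300, 170) [-0.76 -0.56  2.15  0.78  1.69 -1.71] 0.0
```

```bash
python3 -m pendant '[[[0,0,0.04],[0,0,0]],[[0,0,0.08],[0,0,0]],[[0,0,0.12],[0,0,0]],[[-0.01,0.02,0.15],[0,0,0]],[[-0.03,0.06,0.17],[0,0,0]],[[-0.05,0.1,0.17],[0,0,0]],[[-0.07,0.14,0.17],[0,0,0]],[[-0.09,0.18,0.17],[0,0,0]],[[-0.1,0.21,0.17],[0,0,0]],[[-0.11,0.24,0.17],[0,0,0]]]'
python3 -m pendant '[[[-0.005,0.03,0],[0,0,0]],[[-0.01,0.06,0],[0,0,0]],[[-0.01,0.06,0],[0,0,0]],[[-0.01,0.06,0],[0,0,0]]]'
python3 - <<'E'
from h import *
c=vision.get_image('scene')
cv2.imwrite("pics/s23.png",c[:,:,::-1])
cv2.imwrite("pics/h23.png",cv2.resize(c[180:230,320:385,::-1],None,fx=11,fy=11,interpolation=cv2.INTER_CUBIC))
E
```

```text
time: 20.8
ee_pos: [436.1, -63.4, 367.6]
orientation: [0.779, 2.603, 1.08]
wrist_force: [-0.6, -0.0, 0.3]
finger_gap: 0.599
time: 21.2
ee_pos: [426.7, -4.9, 368.2]
orientation: [0.777, 2.603, 1.079]
wrist_force: [0.4, -0.8, -0.2]
finger_gap: 0.6
```

View pics/s23.png

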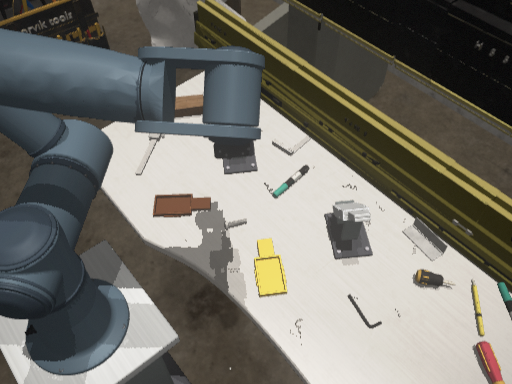

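View pics/h23.png

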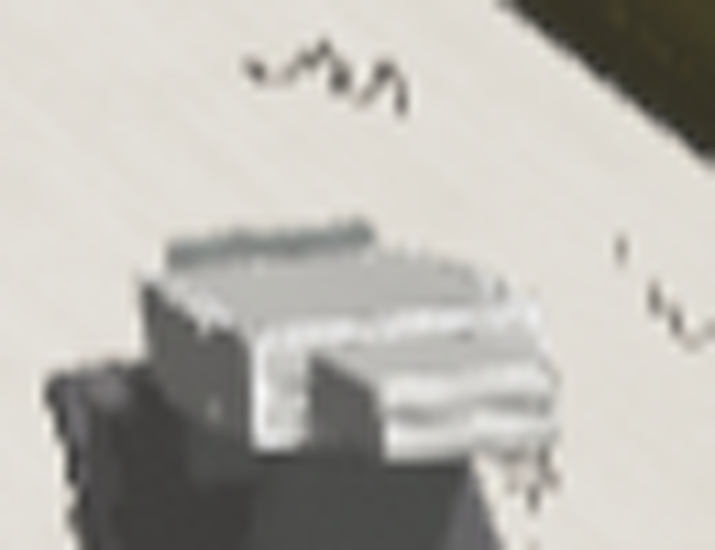

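The pair lies flat and shut on the stand. Its handles are flush at crop columns 380–550, it sits against the lip at crop row 240, and no nut lies outside it. The robot is clear.

```bash
python3 -c "
from rig import finish_job
print(finish_job())"
```

```text
the job is handed in; nothing more can be done
None
```

The job is handed in at about 21 s. The two trays are shut mouth to mouth, turned over, and back on the full tray's stand against the lip, with the old tray on top as the cover.

**What I did**
- I took the empty tray by its ribs and laid it rim on rim on the full one, with the handles together.
- I pinched both tongues, at 28 N to close and 40 N for the lift and turn. The measured gap of 15.7 mm fits the two 8 mm tongues.
- I lifted the pair 90 mm, rolled it 180° about the slope axis and lowered it until I felt the lip and the plate. Then I opened the gripper and drew it clear.

**Last checks**
- **Position:** the top view before the lift and after the release shows the pair in the same place. The scene view shows it shut, handles flush, against the lip.
- **Nuts:** none is visible outside. The wrist carried about 2.3 N throughout the turn, which fits two trays and four nuts. I could not see the nuts inside the shut pair, so their turned faces are inferred.
- **Forces:** the highest contact force I read was about 10 N.

**What disagreed**
- The empty tray lay at about 39° on its stand, not the 45° stated, because the plate end sat inside its mouth. I allowed for this with a 6.3° tilt at the grasp.
- The two cameras disagreed by 3–5 mm on where the stands were. I trusted the scene camera, which agreed with the gripper's own position, and the force readings.

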